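# Heft the look-alike ballast tins and stack them heaviest first

### The job

The three identical-looking sealed tins hold different fillings, so judge their weights by lifting them. Then stack them upright in the white caddy between its two cheeks, neatly centred over the marked seat: heaviest first at the bottom, then the middle one, the lightest on top, each set down gently, not dropped, and let go before the next. Do not knock over or push aside the paint bottles or the model standing among them.

Things in the scene. Friction and masses are not known exactly. Their poses are not given: they have to be found in the camera images.
- tin_a_mid (a point): sealed round tin with a paper band, 60 mm diameter, 46 mm tall, upright; point at its centre, 23 mm above its underside. The three look identical; one weighs about 0.1 kg, one about 0.3 kg (0.28-0.32), one about 0.55 kg (0.51-0.59), and which is which changes every time. Two dropper bottles stand about 64 mm off (centre to centre), some 75 degrees apart seen from the tin: fingers fit only from some directions
- tin_b_mid (a point): sealed round tin with a paper band, 60 mm diameter, 46 mm tall, upright; point at its centre, 23 mm above its underside. The three look identical; one weighs about 0.1 kg, one about 0.3 kg (0.28-0.32), one about 0.55 kg (0.51-0.59), and which is which changes every time. Two dropper bottles stand about 64 mm off (centre to centre), some 75 degrees apart seen from the tin: fingers fit only from some directions
- tin_c_mid (a point): sealed round tin with a paper band, 60 mm diameter, 46 mm tall, upright; point at its centre, 23 mm above its underside. The three look identical; one weighs about 0.1 kg, one about 0.3 kg (0.28-0.32), one about 0.55 kg (0.51-0.59), and which is which changes every time. Two dropper bottles stand about 64 mm off (centre to centre), some 75 degrees apart seen from the tin: fingers fit only from some directions
- caddy_seat (a point): marked seat at the centre of the floor of the fixed white caddy (104 x 90 mm), 6 mm above the bench; axes are the caddy's, z up, yaw within 1.5 rad. Two cheeks, 36 mm long in x, 6 mm thick, tops red and 55 mm above the bench, stand at y = +-38 mm, 70 mm apart inside. The x ends are open: fingers straddling a tin along x clear the cheeks
- dropper0: loose bystander: small dropper paint bottle with a coloured cap, 25 mm diameter, 72 mm tall, upright and easily toppled; origin at the centre of its underside
- dropper1: loose bystander: small dropper paint bottle with a coloured cap, 25 mm diameter, 72 mm tall, upright and easily toppled; origin at the centre of its underside
- dropper2: loose bystander: small dropper paint bottle with a coloured cap, 25 mm diameter, 72 mm tall, upright and easily toppled; origin at the centre of its underside
- dropper3: loose bystander: small dropper paint bottle with a coloured cap, 25 mm diameter, 72 mm tall, upright and easily toppled; origin at the centre of its underside
- dropper4: loose bystander: small dropper paint bottle with a coloured cap, 25 mm diameter, 72 mm tall, upright and easily toppled; origin at the centre of its underside
- dropper5: loose bystander: small dropper paint bottle with a coloured cap, 25 mm diameter, 72 mm tall, upright and easily toppled; origin at the centre of its underside
- model: loose bystander: small model tower on a wooden painting handle, 32 mm diameter at its foot, 68 mm tall, standing beside one cheek of the caddy (about 84 mm from the seat centre on the caddy's +y side); origin at the centre of its underside
- tin_a: the same tin as the point tin_a_mid; origin at the centre of its underside, z axis up
- tin_b: the same tin as the point tin_b_mid; origin at the centre of its underside, z axis up
- tin_c: the same tin as the point tin_c_mid; origin at the centre of its underside, z axis up
- caddy: the fixed caddy of caddy_seat; origin on the bench under the seat, same axes
There are look-alikes about, which are no part of the job. Leave any green look-alike of the tin_a alone. What is shaped like the tin_b but green is not meant.

How it is judged:
On the way, in this order (a step that is already met when the one before it is completed fails the run):
1. the heaviest tin stands released on the caddy's floor, centred (((z of tin_a_mid in the frame of caddy_seat between 0.015 and 0.031 m and angle between tin_a's own z axis and vertical below 0.1 rad and horizontal distance between tin_a_mid and caddy_seat below 0.015 m and contact force between tin_a and the fingers below 0.05 N and linear speed of tin_a below 0.02 m/s and contact force between tin_a and caddy above 4.1 N and horizontal distance between each of tin_b_mid, tin_c_mid and caddy_seat above 0.05 m) or (z of tin_b_mid in the frame of caddy_seat between 0.015 and 0.031 m and angle between tin_b's own z axis and vertical below 0.1 rad and horizontal distance between tin_b_mid and caddy_seat below 0.015 m and contact force between tin_b and the fingers below 0.05 N and linear speed of tin_b below 0.02 m/s and contact force between tin_b and caddy above 4.1 N and horizontal distance between each of tin_a_mid, tin_c_mid and caddy_seat above 0.05 m) or (z of tin_c_mid in the frame of caddy_seat between 0.015 and 0.031 m and angle between tin_c's own z axis and vertical below 0.1 rad and horizontal distance between tin_c_mid and caddy_seat below 0.015 m and contact force between tin_c and the fingers below 0.05 N and linear speed of tin_c below 0.02 m/s and contact force between tin_c and caddy above 4.1 N and horizontal distance between each of tin_a_mid, tin_b_mid and caddy_seat above 0.05 m))), for 0.2 s.
2. the middle-weight tin stands released on the heaviest, in the caddy (((z of tin_a_mid in the frame of caddy_seat between 0.015 and 0.031 m and angle between each of tin_a, tin_b's own z axis and vertical below 0.1 rad and horizontal distance between each of tin_a_mid, tin_b_mid and caddy_seat below 0.015 m and z of tin_b_mid in the frame of caddy_seat between 0.061 and 0.077 m and horizontal distance between tin_b_mid and tin_a_mid below 0.012 m and contact force between tin_b and the fingers below 0.05 N and linear speed of tin_b below 0.02 m/s and contact force between tin_b and tin_a between 1.9 and 4.1 N and horizontal distance between tin_c_mid and caddy_seat above 0.05 m) or (z of tin_a_mid in the frame of caddy_seat between 0.015 and 0.031 m and angle between each of tin_a, tin_c's own z axis and vertical below 0.1 rad and horizontal distance between each of tin_a_mid, tin_c_mid and caddy_seat below 0.015 m and z of tin_c_mid in the frame of caddy_seat between 0.061 and 0.077 m and horizontal distance between tin_c_mid and tin_a_mid below 0.012 m and contact force between tin_c and the fingers below 0.05 N and linear speed of tin_c below 0.02 m/s and contact force between tin_c and tin_a between 1.9 and 4.1 N and horizontal distance between tin_b_mid and caddy_seat above 0.05 m) or (z of tin_b_mid in the frame of caddy_seat between 0.015 and 0.031 m and angle between each of tin_b, tin_a's own z axis and vertical below 0.1 rad and horizontal distance between each of tin_b_mid, tin_a_mid and caddy_seat below 0.015 m and z of tin_a_mid in the frame of caddy_seat between 0.061 and 0.077 m and horizontal distance between tin_a_mid and tin_b_mid below 0.012 m and contact force between tin_a and the fingers below 0.05 N and linear speed of tin_a below 0.02 m/s and contact force between tin_a and tin_b between 1.9 and 4.1 N and horizontal distance between tin_c_mid and caddy_seat above 0.05 m) or (z of tin_b_mid in the frame of caddy_seat between 0.015 and 0.031 m and angle between each of tin_b, tin_c's own z axis and vertical below 0.1 rad and horizontal distance between each of tin_b_mid, tin_c_mid and caddy_seat below 0.015 m and z of tin_c_mid in the frame of caddy_seat between 0.061 and 0.077 m and horizontal distance between tin_c_mid and tin_b_mid below 0.012 m and contact force between tin_c and the fingers below 0.05 N and linear speed of tin_c below 0.02 m/s and contact force between tin_c and tin_b between 1.9 and 4.1 N and horizontal distance between tin_a_mid and caddy_seat above 0.05 m) or (z of tin_c_mid in the frame of caddy_seat between 0.015 and 0.031 m and angle between each of tin_c, tin_a's own z axis and vertical below 0.1 rad and horizontal distance between each of tin_c_mid, tin_a_mid and caddy_seat below 0.015 m and z of tin_a_mid in the frame of caddy_seat between 0.061 and 0.077 m and horizontal distance between tin_a_mid and tin_c_mid below 0.012 m and contact force between tin_a and the fingers below 0.05 N and linear speed of tin_a below 0.02 m/s and contact force between tin_a and tin_c between 1.9 and 4.1 N and horizontal distance between tin_b_mid and caddy_seat above 0.05 m) or (z of tin_c_mid in the frame of caddy_seat between 0.015 and 0.031 m and angle between each of tin_c, tin_b's own z axis and vertical below 0.1 rad and horizontal distance between each of tin_c_mid, tin_b_mid and caddy_seat below 0.015 m and z of tin_b_mid in the frame of caddy_seat between 0.061 and 0.077 m and horizontal distance between tin_b_mid and tin_c_mid below 0.012 m and contact force between tin_b and the fingers below 0.05 N and linear speed of tin_b below 0.02 m/s and contact force between tin_b and tin_c between 1.9 and 4.1 N and horizontal distance between tin_a_mid and caddy_seat above 0.05 m))), for 0.2 s.
At the end, for the whole second after the job is handed in: All three tins stand stacked upright (within 0.1 rad) on the caddy floor, heaviest at the bottom, lightest on top (told by how hard each presses on the one below), each within 15 mm of the seat centre, 12 mm of the tin below and 8 mm of its height, released and at rest (((z of tin_a_mid in the frame of caddy_seat between 0.015 and 0.031 m and angle between each of tin_a, tin_b, tin_c's own z axis and vertical below 0.1 rad and horizontal distance between each of tin_a_mid, tin_b_mid, tin_c_mid and caddy_seat below 0.015 m and z of tin_b_mid in the frame of caddy_seat between 0.061 and 0.077 m and z of tin_c_mid in the frame of caddy_seat between 0.107 and 0.123 m and horizontal distance between tin_b_mid and tin_a_mid below 0.012 m and horizontal distance between tin_c_mid and tin_b_mid below 0.012 m and contact force between each of tin_a, tin_b, tin_c and the fingers below 0.05 N and linear speed of each of tin_a, tin_b, tin_c below 0.02 m/s and contact force between tin_c and tin_b below 1.9 N and contact force between tin_b and tin_a below 5 N) or (z of tin_a_mid in the frame of caddy_seat between 0.015 and 0.031 m and angle between each of tin_a, tin_c, tin_b's own z axis and vertical below 0.1 rad and horizontal distance between each of tin_a_mid, tin_c_mid, tin_b_mid and caddy_seat below 0.015 m and z of tin_c_mid in the frame of caddy_seat between 0.061 and 0.077 m and z of tin_b_mid in the frame of caddy_seat between 0.107 and 0.123 m and horizontal distance between tin_c_mid and tin_a_mid below 0.012 m and horizontal distance between tin_b_mid and tin_c_mid below 0.012 m and contact force between each of tin_a, tin_c, tin_b and the fingers below 0.05 N and linear speed of each of tin_a, tin_c, tin_b below 0.02 m/s and contact force between tin_b and tin_c below 1.9 N and contact force between tin_c and tin_a below 5 N) or (z of tin_b_mid in the frame of caddy_seat between 0.015 and 0.031 m and angle between each of tin_b, tin_a, tin_c's own z axis and vertical below 0.1 rad and horizontal distance between each of tin_b_mid, tin_a_mid, tin_c_mid and caddy_seat below 0.015 m and z of tin_a_mid in the frame of caddy_seat between 0.061 and 0.077 m and z of tin_c_mid in the frame of caddy_seat between 0.107 and 0.123 m and horizontal distance between tin_a_mid and tin_b_mid below 0.012 m and horizontal distance between tin_c_mid and tin_a_mid below 0.012 m and contact force between each of tin_b, tin_a, tin_c and the fingers below 0.05 N and linear speed of each of tin_b, tin_a, tin_c below 0.02 m/s and contact force between tin_c and tin_a below 1.9 N and contact force between tin_a and tin_b below 5 N) or (z of tin_b_mid in the frame of caddy_seat between 0.015 and 0.031 m and angle between each of tin_b, tin_c, tin_a's own z axis and vertical below 0.1 rad and horizontal distance between each of tin_b_mid, tin_c_mid, tin_a_mid and caddy_seat below 0.015 m and z of tin_c_mid in the frame of caddy_seat between 0.061 and 0.077 m and z of tin_a_mid in the frame of caddy_seat between 0.107 and 0.123 m and horizontal distance between tin_c_mid and tin_b_mid below 0.012 m and horizontal distance between tin_a_mid and tin_c_mid below 0.012 m and contact force between each of tin_b, tin_c, tin_a and the fingers below 0.05 N and linear speed of each of tin_b, tin_c, tin_a below 0.02 m/s and contact force between tin_a and tin_c below 1.9 N and contact force between tin_c and tin_b below 5 N) or (z of tin_c_mid in the frame of caddy_seat between 0.015 and 0.031 m and angle between each of tin_c, tin_a, tin_b's own z axis and vertical below 0.1 rad and horizontal distance between each of tin_c_mid, tin_a_mid, tin_b_mid and caddy_seat below 0.015 m and z of tin_a_mid in the frame of caddy_seat between 0.061 and 0.077 m and z of tin_b_mid in the frame of caddy_seat between 0.107 and 0.123 m and horizontal distance between tin_a_mid and tin_c_mid below 0.012 m and horizontal distance between tin_b_mid and tin_a_mid below 0.012 m and contact force between each of tin_c, tin_a, tin_b and the fingers below 0.05 N and linear speed of each of tin_c, tin_a, tin_b below 0.02 m/s and contact force between tin_b and tin_a below 1.9 N and contact force between tin_a and tin_c below 5 N) or (z of tin_c_mid in the frame of caddy_seat between 0.015 and 0.031 m and angle between each of tin_c, tin_b, tin_a's own z axis and vertical below 0.1 rad and horizontal distance between each of tin_c_mid, tin_b_mid, tin_a_mid and caddy_seat below 0.015 m and z of tin_b_mid in the frame of caddy_seat between 0.061 and 0.077 m and z of tin_a_mid in the frame of caddy_seat between 0.107 and 0.123 m and horizontal distance between tin_b_mid and tin_c_mid below 0.012 m and horizontal distance between tin_a_mid and tin_b_mid below 0.012 m and contact force between each of tin_c, tin_b, tin_a and the fingers below 0.05 N and linear speed of each of tin_c, tin_b, tin_a below 0.02 m/s and contact force between tin_a and tin_b below 1.9 N and contact force between tin_b and tin_c below 5 N))); the robot touches nothing.
It fails at once if a bottle or the model is knocked over or pushed more than 25 mm (angle between any of dropper0, dropper1, dropper2, dropper3, dropper4, dropper5, model's own z axis and vertical above 0.5 rad or distance of any of dropper0, dropper1, dropper2, dropper3, dropper4, dropper5, model from where it was at the start of the episode above 0.025 m).
It fails at once if a tin is dropped (falls free of the fingers faster than 0.5 m/s) ((contact force between tin_a and the fingers below 0.05 N and linear speed of tin_a above 0.5 m/s) or (contact force between tin_b and the fingers below 0.05 N and linear speed of tin_b above 0.5 m/s) or (contact force between tin_c and the fingers below 0.05 N and linear speed of tin_c above 0.5 m/s)).
It also fails if it takes over 72 s, if anything falls off the work surface, if the arm or the gripper's body presses on something with over 40 N, if the wrist force passes 120 N, or if a joint passes its speed limit or range.

### The arm

A 6-joint arm with a two-finger parallel gripper is mounted at the origin on the work surface. World frame = base frame: x ahead of the robot, y to its left, z up, the work surface at z = 0. Lengths are in m, angles in rad, forces in N, time in s.
With the tool pointing down it reaches from about 0.4 to 0.925 m from the base axis. Payload 12.5 kg.
Tool frame: the origin (TCP) lies midway between the tips of the shut fingers; the grasp point (between the pads) lies 19 mm behind it; z points along the fingers, y is the direction in which the jaws open and shut (so a half turn about z gives the same grasp; the last joint's range is limited). The gripper opens to 95 mm and grips with 3 to 60 N. Pads are 20 mm wide; open, the fingers measure 119 mm over their backs; the gripper's body (75 mm by 180 mm) begins 59 mm behind the grasp point.
Start: joints at [-1.211, 0.491, 1.559, -0, 1.092, -0.106], TCP at [0.281, -0.558, 0.176] pointing down, gripper open.
Joint ranges: [-3.1, 3.1], [-0.84, 2.19], [0.05, 2.79], [-1.13, 4.28], [0.06, 2.93], [-2.69, 2.69]. Speed limits (rad/s): [2.22, 2.22, 2.79, 3.14, 3.14, 3.14].

### API

Orientations are given as a unit quaternion [x, y, z, w].
In Python, from station import monitor, eyes, order gives the robot as it stands.
- The arm moves only by the shell command python3 -m crank 'ROWS' [FORCE]. ROWS is JSON, a list of rows, each an object of numbers: "rx", "ry", "rz": the turn, a rotation vector about the tool's x, y, z scaled (see below); "dx", "dy", "dz": the shift along the tool's x, y, z scaled (see below); "gripper": the opening, from -1 (shut) to 1 (fully open), so that 0 is half open. In form: [{"rx": .., "ry": .., "rz": .., "dx": .., "dy": .., "dz": .., "gripper": ..}, ...]. A call has 1 to 5 rows; each row is the pose to reach, as a shift and turn from the pose commanded when the call began, along the tool's axes at that moment; what a row does not reach only later rows make up. The controller multiplies each number of a shift by 500 mm and each number of a turn by 30 degrees. A row lasts 1/12 s, in which the tool goes at most 41.7 mm and 7.16 degrees, less where a joint would pass 70% of its speed; a pose out of reach is approached as far as the arm can. A call with a number of a shift or a turn outside -1 to 1 is refused whole. A call with a gripper value outside its range is refused whole. The fingers move at their own pace and stop on an object; FORCE is the grip in N (left out, the last holds). Time passes only in rows, so rows that repeat a pose let the fingers close. It gives the time, the measured TCP pose, the force and the opening at its end, in the units of the state.
- monitor.read_state(): the state, without advancing time (a new reading comes with each control period).
- eyes.grab_frame(name): name is "scene" or "top" or "wrist"; returns the picture (400x640x3 uint8, red, green, blue); there is no depth.
- eyes.get_calibration(name): a dict with "fx", "fy", "cx", "cy" (pixels), "k1" (the pictures are not rectified: a ray, as slopes to the right and down, at radius r is drawn at 1 + k1 r^2 times it, then the intrinsics apply), "rvec" (rotation vector, rad) and "tvec" (3), from world to camera coordinates, as OpenCV has them; the wrist camera has in their place "T_tool_cam" (4x4, takes a point from camera to tool coordinates, whose origin is the TCP and whose axes are the flange's). Camera axes: x right, y down, z forward; pixel columns grow to the right and rows downward; lengths in m; the calibration is good to about 2 mm. A picture is of the moment at which its call begins: read the wrist's pose just before it. get_calibration takes no time and is no camera call.
- order.sign_off(): hands the job in, once; it reports no verdict.
Trained networks look in the newest picture that a camera, given by its name, has taken for a name from the list of things; names that differ only in an ending like _2 or _b are one class to them, and where a whole thing is asked for, a point or a joint stands for the part that bears it (a point fixed in the world has none). Each returns a list of dicts, best first, with "p" (0 to 1); they miss things now and then, are a little off and sometimes report something else, mostly with a low value. They report only what shows in the picture. A call takes as long as a camera call. They do not tell look-alikes from the thing itself.
- eyes.spot_in(camera, label): "centre" ([x, y, z] in m, in world coordinates, good to about 4 mm: the middle of the surface that is visible of it).
- eyes.place_of(camera, label): "centre" ([x, y, z] in m, in world coordinates, good to about 4 mm: a listed point, or the origin of a listed thing).
The state is a dict: "time_s": time; "joints": joint angles; "dq": joint speeds; "tau": joint torques, N m; "ee_pos": TCP position; "tcp_rot": TCP orientation; "wrist_force": force on the tool from outside, world axes, zero at the start; "torque": the same for the moment, N m; "opening": finger opening in m.
Only numpy, scipy, OpenCV 4.12 (cv2) and the standard library are available. Lean on these libraries where they do the work, as an engineer would, in place of code of your own. Each camera call takes 0.05 s, during which the arm holds its last target.

## Working session

There is one attempt and no reset: what is moved stays moved. The work goes in short steps, Python scripts to look and compute and a shell command to move; the robot and the scene stay as the last step left them, time stands still between calls to the robot, and variables do not carry over. Pictures are saved under pics/ and viewed, and the job is handed in when it is done.

```bash
ls; mkdir -p pics; python3 - <<'E'
from station import monitor, eyes, order
import cv2
s=monitor.read_state(); print(s)
for n in ("scene","top"):
    im=eyes.grab_frame(n); cv2.imwrite(f"pics/{n}0.png",im[:,:,::-1])
    print(n,{k:v for k,v in eyes.get_calibration(n).items()})
    for l in ("tin_a_mid","caddy","dropper0","model"):
        print(l,[([round(float(x),3) for x in d["centre"]],round(d["p"],2)) for d in eyes.place_of(n,l)])
print(eyes.get_calibration("wrist"), monitor.read_state()["time_s"])
E
```

```text
pics
{'time_s': 0.0, 'joints': array([-1.21062366e+00,  4.91561398e-01,  1.55945156e+00,  1.13830911e-05,
        1.09167561e+00, -1.05594277e-01]), 'dq': array([-2.37956004e-05,  6.87388735e-04,  5.71525304e-04,  1.67824718e-03,
        1.81020337e-04,  5.67234920e-04]), 'tau': array([ 5.25025716e-04, -6.12639713e+01, -2.58182842e+01,  6.92993123e-02,
        4.80543450e-02, -1.17344844e-04]), 'ee_pos': array([ 0.28061977, -0.55814686,  0.1758599 ]), 'tcp_rot': array([ 9.73005442e-01,  2.30781519e-01, -6.45518377e-05, -5.44160334e-04]), 'wrist_force': array([-0.11316287, -0.90356925, -0.45593754]), 'torque': array([-0.02455247, -0.01336207, -0.00595841]), 'opening': 0.09505456368771727}
scene {'fx': 405.6158201619844, 'fy': 405.6158201619844, 'cx': 315.24789042312256, 'cy': 201.96737530590846, 'k1': -0.08265106056249856, 'rvec': array([ 2.0369446 ,  1.30194331, -0.55886097]), 'tvec': array([-0.21876478, -0.27571074,  1.26029218])}
tin_a_mid [([0.597, 0.22, 0.023], 0.78), ([0.592, 0.119, 0.021], 0.61)]
caddy [([0.576, -0.113, 0.0], 0.77)]
dropper0 [([0.435, -0.355, -0.001], 0.69), ([
[... 540 characters left out ...]
 0.002], 0.7), ([0.353, 0.34, -0.002], 0.66), ([0.643, 0.07, -0.002], 0.58), ([0.426, 0.364, 0.003], 0.56), ([0.472, -0.288, 0.0], 0.5), ([0.436, -0.356, 0.003], 0.43)]
model [([0.621, -0.036, 0.001], 0.55)]
{'fx': 342.76600703122705, 'fy': 342.76600703122705, 'cx': 317.1379564140965, 'cy': 195.54819747609537, 'k1': -0.060004501471981726, 'T_tool_cam': array([[ 9.60596353e-05, -9.65979312e-01, -2.58619335e-01,
         7.24438678e-02],
       [ 9.99999955e-01,  1.90757926e-05,  3.00181771e-04,
        -3.09218742e-04],
       [-2.85036012e-04, -2.58619352e-01,  9.65979270e-01,
        -2.08581213e-01],
       [ 0.00000000e+00,  0.00000000e+00,  0.00000000e+00,
         1.00000000e+00]])} 0.5
```

View pics/scene0.png

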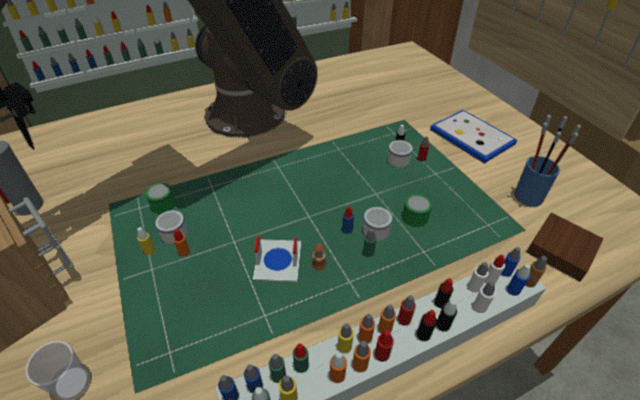

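View pics/top0.png

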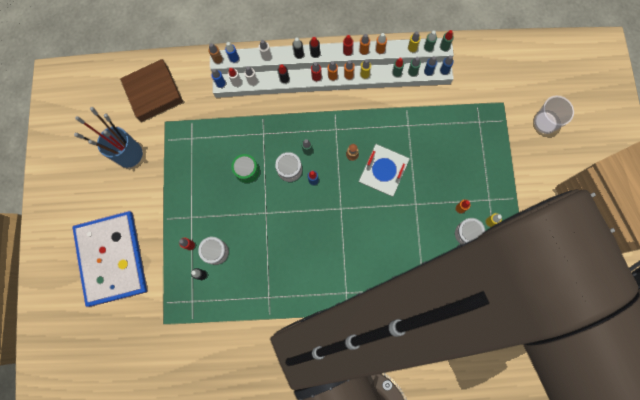

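The scene view shows white tins at about (171,226), (377,223) and (400,153), with green look-alikes at (160,198) and (417,210). The caddy is at (278,260) and the model at (319,257). In the top view the white tins are at (289,165), (212,250) and (472,232), and the caddy disc is at (384,170).

```bash
cat > h.py <<'E'
import numpy as np, cv2
from scipy.spatial.transform import Rotation as R
from station import monitor, eyes, order
def cal(n):
    c=eyes.get_calibration(n)
    if "rvec" in c: Rw=R.from_rotvec(c["rvec"]).as_matrix(); t=np.array(c["tvec"])
    else:
        s=monitor.read_state(); T=np.eye(4); T[:3,:3]=R.from_quat(s["tcp_rot"]).as_matrix(); T[:3,3]=s["ee_pos"]
        W=np.linalg.inv(T@np.array(c["T_tool_cam"])); Rw=W[:3,:3]; t=W[:3,3]
    return c,Rw,t
def ray(C,uv):
    c,Rw,t=C
    d=np.array([(uv[0]-c["cx"])/c["fx"],(uv[1]-c["cy"])/c["fy"]]); p=d.copy()
    for _ in range(20): p=d/(1+c["k1"]*(p@p))
    return -Rw.T@t, Rw.T@np.array([p[0],p[1],1])
def onz(C,uv,z):
    o,d=ray(C,np.array(uv,float)); return o+d*(z-o[2])/d[2]
def proj(C,P):
    c,Rw,t=C; q=Rw@np.array(P,float)+t; x=q[:2]/q[2]; x=x*(1+c["k1"]*(x@x)); return np.array([c["fx"]*x[0]+c["cx"],c["fy"]*x[1]+c["cy"]])
def blobs(im,mask,amin=8):
    n,_,st,ce=cv2.connectedComponentsWithStats(mask.astype(np.uint8)); return [(ce[i],st[i,4]) for i in range(1,n) if st[i,4]>=amin]
E
python3 - <<'E'
from h import *
for n in ("top","scene"):
    im=cv2.imread(f"pics/{n}0.png").astype(int); C=cal(n)
    b,g,r=im[:,:,0],im[:,:,1],im[:,:,2]
    sat=im.max(2)-im.min(2)
    print(n)
    ctr={"top":(384,168),"scene":(277,257)}[n]
    Y,X=np.mgrid[:400,:640]; near=(abs(X-ctr[0])<40)&(abs(Y-ctr[1])<40)
    print(" blue",[(c.round(1),a,onz(C,c,.006).round(4)) for c,a in blobs(im,near&(b>r+60)&(b>g+30),30)])
    print(" red",[(c.round(1),a,onz(C,c,.055).round(4)) for c,a in blobs(im,near&(r>g+70)&(r>b+70)&(g<90),8)])
for n in ("top","scene"):
    eyes.grab_frame(n)
    for l in ("tin_a_mid","caddy_seat"):
        print(n,l,[([round(float(x),3) for x in d["centre"]],round(d["p"],2)) for d in eyes.place_of(n,l)])
im=cv2.imread("pics/top0.png"); o=[cv2.resize(im[y-30:y+30,x-30:x+30],(260,260),interpolation=2) for x,y in((289,165),(212,250),(472,232))]
cv2.imwrite("pics/t1.png",np.hstack(o))
im=cv2.imread("pics/scene0.png"); o=[cv2.resize(im[y-30:y+30,x-30:x+30],(260,260),interpolation=2) for x,y in((377,223),(400,153),(171,226))]
cv2.imwrite("pics/s1.png",np.hstack(o))
E
```

```text
top
 blue [(array([383.9, 169.2]), np.int32(446), array([ 0.5783, -0.1095,  0.006 ]))]
 red [(array([370.7, 158. ]), np.int32(34), array([ 0.5941, -0.0755,  0.055 ])), (array([400.5, 171.7]), np.int32(24), array([ 0.5569, -0.1422,  0.055 ]))]
scene
 blue [(array([277.3, 258.8]), np.int32(481), array([ 0.578 , -0.1113,  0.006 ]))]
 red [(array([256.8, 243.5]), np.int32(41), array([ 0.5615, -0.1453,  0.055 ])), (array([294.5, 244.7]), np.int32(33), array([ 0.5965, -0.0776,  0.055 ]))]
top tin_a_mid [([0.592, 0.114, 0.024], 0.88), ([0.596, 0.222, 0.021], 0.86)]
top caddy_seat [([0.576, -0.11, 0.005], 0.62), ([0.412, -0.296, 0.03], 0.5), ([0.468, -0.287, -0.001], 0.42)]
scene tin_a_mid [([0.591, 0.118, 0.022], 0.78), ([0.599, 0.221, 0.025], 0.64)]
scene caddy_seat [([0.577, -0.11, 0.001], 0.78)]
```

View pics/t1.png

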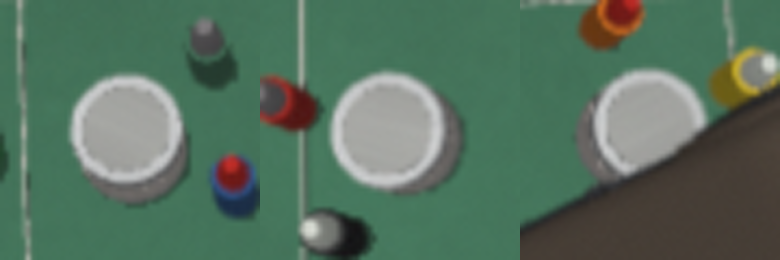

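View pics/s1.png

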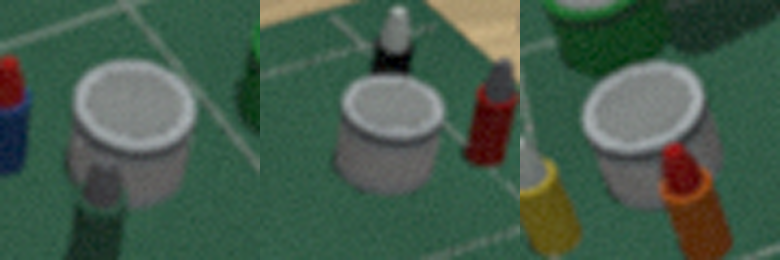

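```bash
python3 - <<'E'
from h import *
q={"top":[(288.3,164.8),(211.5,250.2),(471.9,231.3)],"scene":[(378.2,217.2),(400.7,147.7),(169.6,220.5)]}
P={}
for n in q: P[n]=[onz(cal(n),u,.046)[:2] for u in q[n]]
for a,b in zip(P["top"],P["scene"]): print(a.round(4),b.round(4),((a+b)/2).round(4))
D=np.array([[.564,.0635],[.6415,.072],[.352,.339],[.4235,.3635],[.4735,-.2865],[.4355,-.3555]])
T=[(P["top"][i]+P["scene"][i])/2 for i in range(3)]
for t in T:
    for d in D:
        v=d-t; 
        if np.linalg.norm(v)<.12: print(t.round(3),np.linalg.norm(v).round(4),np.degrees(np.arctan2(v[1],v[0])).round(1))
s=monitor.read_state();M=R.from_quat(s["tcp_rot"]).as_matrix();print(M.round(3))
E
```

```text
[0.5919 0.1179] [0.5951 0.1181] [0.5935 0.118 ]
[0.4012 0.3019] [0.4052 0.3004] [0.4032 0.3011]
[ 0.4086 -0.2957] [ 0.4123 -0.2962] [ 0.4105 -0.296 ]
[0.594 0.118] 0.0619 -118.5
[0.594 0.118] 0.0664 -43.8
[0.403 0.301] 0.0637 143.5
[0.403 0.301] 0.0656 72.0
[ 0.41  -0.296] 0.0637 8.5
[ 0.41  -0.296] 0.0646 -67.2
[[ 0.893  0.449  0.   ]
 [ 0.449 -0.893 -0.   ]
 [ 0.     0.    -1.   ]]
```

```bash
cat >> h.py <<'E'
def plan(x,y,z,jaw=None):
    s=monitor.read_state();M=R.from_quat(s["tcp_rot"]).as_matrix();p=s["ee_pos"]
    j=np.degrees(np.arctan2(M[1,1],M[0,1]))
    d=M.T@(np.array([x,y,z])-p)
    print("t",round(s["time_s"],2),"pos",p.round(4),"jaw",j.round(1),"open",round(s["opening"],4),"F",s["wrist_force"].round(2),"tilt",(M[:2,2]).round(4),"q6",s["joints"][5].round(2))
    print("d units (dx,dy,dz)",(d/.5).round(4), "mm",(d*1000).round(1))
    if jaw is not None:
        e=(jaw-j+90)%180-90; print("rz",round(-e/30,3),"deg",round(-e,1))
E
python3 - <<'E'
from h import *
print(onz(cal("scene"),(158.5,189),.046), onz(cal("scene"),(417,203),.046))
plan(.4105,-.296,.15,60.6)
E
```

```text
[ 0.29739227 -0.30232049  0.046     ] [0.59442297 0.2196434  0.046     ]
t 0.8 pos [ 0.2808 -0.5584  0.1765] jaw -63.3 open 0.095 F [ 0.72 -0.04  0.81] tilt [ 0.0001 -0.0001] q6 -0.11
d units (dx,dy,dz) [ 0.4676 -0.3524  0.0529] mm [ 233.8 -176.2   26.4]
rz 1.87 deg 56.1
```

```bash
python3 -m crank '[{"dx":0.067,"dy":-0.05,"dz":0.01,"rz":0.2,"gripper":1},{"dx":0.13,"dy":-0.1,"dz":0.02,"rz":0.4,"gripper":1},{"dx":0.195,"dy":-0.147,"dz":0.03,"rz":0.6,"gripper":1},{"dx":0.26,"dy":-0.196,"dz":0.04,"rz":0.8,"gripper":1},{"dx":0.325,"dy":-0.245,"dz":0.05,"rz":1,"gripper":1}]' 30
python3 - <<'E'
from h import *
plan(.4105,-.296,.15,60.6)
E
```

```text
t 0.8 pos [ 0.2808 -0.5584  0.1765] jaw -63.3 open 0.095 F [ 0.72 -0.04  0.81] tilt [ 0.0001 -0.0001] q6 -0.11
d units (dx,dy,dz) [ 0.4676 -0.3524  0.0529] mm [ 233.8 -176.2   26.4]
rz 1.87 deg 56.1schema error: expected keys rx, ry, rz, dx, dy, dz, gripper
```

```bash
python3 -m crank '[{"rx":0,"ry":0,"rz":0.2,"dx":0.067,"dy":-0.05,"dz":0.01,"gripper":1},{"rx":0,"ry":0,"rz":0.4,"dx":0.13,"dy":-0.1,"dz":0.02,"gripper":1},{"rx":0,"ry":0,"rz":0.6,"dx":0.195,"dy":-0.147,"dz":0.03,"gripper":1},{"rx":0,"ry":0,"rz":0.8,"dx":0.26,"dy":-0.196,"dz":0.04,"gripper":1},{"rx":0,"ry":0,"rz":1,"dx":0.325,"dy":-0.245,"dz":0.05,"gripper":1}]' 30
python3 - <<'E'
from h import *
plan(.4105,-.296,.15,60.6)
E
```

```text
time_s: 1.22
ee_pos: [0.3713, -0.3743, 0.1514]
tcp_rot: [0.999, -0.032, 0.0, 0.0]
wrist_force: [0.8, -0.4, -0.1]
opening: 0.095
t 1.22 pos [ 0.3713 -0.3743  0.1514] jaw -93.6 open 0.095 F [ 0.84 -0.44 -0.05] tilt [ 0.0003 -0.0003] q6 0.72
d units (dx,dy,dz) [ 0.0682 -0.1614  0.0027] mm [ 34.1 -80.7   1.4]
rz 0.859 deg 25.8
```

```bash
python3 -m crank '[{"rx":0,"ry":0,"rz":0.22,"dx":0.02,"dy":-0.06,"dz":0.0,"gripper":1},{"rx":0,"ry":0,"rz":0.44,"dx":0.045,"dy":-0.12,"dz":0.0,"gripper":1},{"rx":0,"ry":0,"rz":0.66,"dx":0.068,"dy":-0.161,"dz":0.0,"gripper":1},{"rx":0,"ry":0,"rz":0.86,"dx":0.068,"dy":-0.161,"dz":0.0,"gripper":1},{"rx":0,"ry":0,"rz":0.86,"dx":0.068,"dy":-0.161,"dz":0.0,"gripper":1}]' 30
python3 - <<'E'
from h import *
im=eyes.grab_frame("wrist"); cv2.imwrite("pics/w1.png",im[:,:,::-1])
C=cal("wrist")
print([proj(C,[.4105,-.296,.046]).round(0) , proj(C,[.4735,-.2865,.072]).round(),proj(C,[.4355,-.3555,.072]).round()])
for l in ("tin_a_mid","dropper0"):
  print([([round(float(x),4) for x in d["centre"]],round(d["p"],2)) for d in eyes.place_of("wrist",l)])
plan(.4105,-.296,.15,60.6)
E
```

```text
time_s: 1.63
ee_pos: [0.4102, -0.2966, 0.1517]
tcp_rot: [0.968, -0.252, 0.0, 0.0]
wrist_force: [0.7, -0.1, -0.4]
opening: 0.0952
[array([316., 184.]), array([269., 131.]), array([363., 131.])]
[([0.6254, -0.0327, -0.0021], 0.45)]
[([0.4677, -0.2896, 0.0017], 0.88), ([0.4355, -0.3556, 0.0056], 0.82)]
t 1.78 pos [ 0.4094 -0.2981  0.1515] jaw -118.9 open 0.095 F [-0.09  0.44  0.29] tilt [ 0.0001 -0.0003] q6 1.32
d units (dx,dy,dz) [ 0.     -0.0047  0.003 ] mm [ 0.  -2.3  1.5]
rz 0.016 deg 0.5
```

View pics/w1.png

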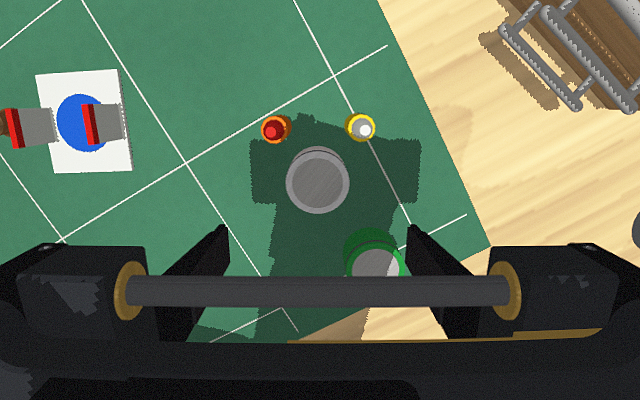

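The wrist view shows the tin top at (317,183), within 2 px of where I predicted it. The bottles are at (275,130) and (361,128), clear of the jaw line, so I'm descending.

```bash
python3 -m crank '[{"rx":0,"ry":0,"rz":0,"dx":0.0,"dy":-0.002,"dz":0.07,"gripper":1},{"rx":0,"ry":0,"rz":0,"dx":0.0,"dy":-0.004,"dz":0.14,"gripper":1},{"rx":0,"ry":0,"rz":0,"dx":0,"dy":-0.004,"dz":0.21,"gripper":1},{"rx":0,"ry":0,"rz":0,"dx":0,"dy":-0.004,"dz":0.26,"gripper":1},{"rx":0,"ry":0,"rz":0,"dx":0,"dy":-0.004,"dz":0.279,"gripper":1}]' 30
python3 -m crank '[{"rx":0,"ry":0,"rz":0,"dx":0,"dy":0,"dz":0,"gripper":1},{"rx":0,"ry":0,"rz":0,"dx":0,"dy":0,"dz":0,"gripper":0.1},{"rx":0,"ry":0,"rz":0,"dx":0,"dy":0,"dz":0,"gripper":0.1},{"rx":0,"ry":0,"rz":0,"dx":0,"dy":0,"dz":0,"gripper":0.1},{"rx":0,"ry":0,"rz":0,"dx":0,"dy":0,"dz":0,"gripper":0.1}]' 30
python3 -m crank '[{"rx":0,"ry":0,"rz":0,"dx":0,"dy":0,"dz":0,"gripper":0.1},{"rx":0,"ry":0,"rz":0,"dx":0,"dy":0,"dz":0,"gripper":0.1},{"rx":0,"ry":0,"rz":0,"dx":0,"dy":0,"dz":0,"gripper":0.1}]' 30
python3 -c "
from h import *
plan(.4105,-.296,.15,60.6)"
```

```text
time_s: 2.2
ee_pos: [0.4089, -0.2955, 0.0089]
tcp_rot: [0.968, -0.251, -0.002, -0.001]
wrist_force: [-0.2, -0.8, 0.2]
opening: 0.0949
time_s: 2.62
ee_pos: [0.411, -0.2964, 0.0132]
tcp_rot: [0.968, -0.251, 0.001, 0.001]
wrist_force: [0.4, -0.5, -0.9]
opening: 0.0739
time_s: 2.87
ee_pos: [0.4106, -0.2959, 0.0123]
tcp_rot: [0.968, -0.251, 0.0, 0.0]
wrist_force: [-0.8, 0.3, -0.0]
opening: 0.0545
t 2.87 pos [ 0.4106 -0.2959  0.0123] jaw -119.1 open 0.0545 F [-0.77  0.34 -0.05] tilt [ 0.0004 -0.0005] q6 1.32
d units (dx,dy,dz) [ 1.000e-04  3.000e-04 -2.755e-01] mm [ 0.000e+00  1.000e-01 -1.377e+02]
rz 0.01 deg 0.3
```

```bash
python3 - <<'E'
from h import *
im=eyes.grab_frame("wrist"); cv2.imwrite("pics/w2.png",im[:,:,::-1])
im=eyes.grab_frame("scene"); cv2.imwrite("pics/s2.png",cv2.resize(im[150:290,100:280,::-1],None,fx=3.5,fy=3.5))
plan(.4105,-.296,.15,60.6)
E
```

```text
t 2.97 pos [ 0.4105 -0.2959  0.0121] jaw -119.1 open 0.053 F [ 0.4  -0.29  0.38] tilt [ 0.0002 -0.0002] q6 1.32
d units (dx,dy,dz) [ 1.000e-04  3.000e-04 -2.759e-01] mm [ 1.000e-01  1.000e-01 -1.379e+02]
rz 0.01 deg 0.3
```

View pics/w2.png

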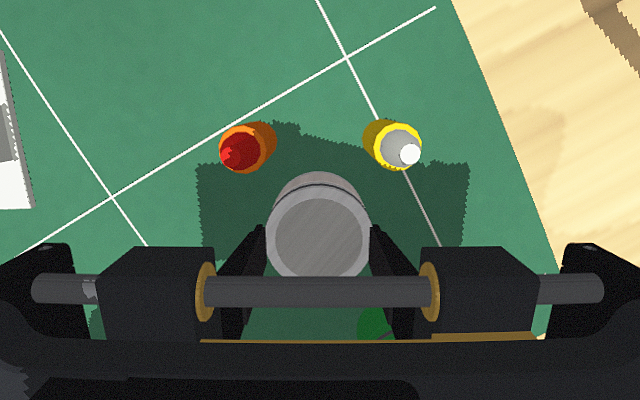

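View pics/s2.png

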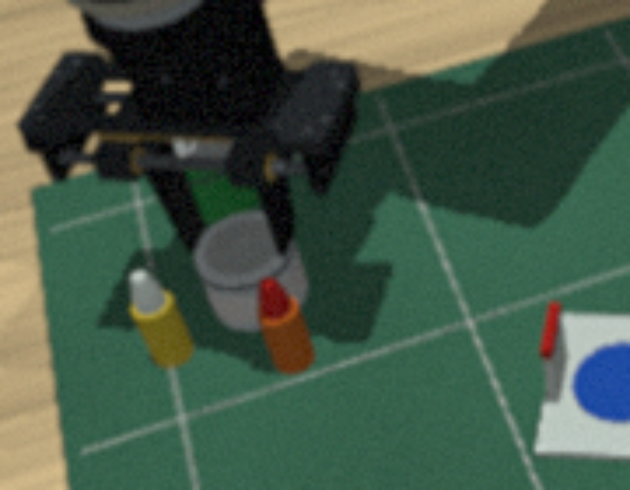

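```bash
python3 - <<'E'
from h import *
C=cal("wrist")
p=onz(C,(318,237),.046);print(p, proj(C,[.4105,-.296,.046]), proj(C,[.4105,-.296,.03]))
s=monitor.read_state();M=R.from_quat(s["tcp_rot"]).as_matrix(); print(M.T@(p-s["ee_pos"]))
eyes.grab_frame("wrist")
for l in ("tin_a_mid","dropper0"):
  print([([round(float(x),4) for x in d["centre"]],round(d["p"],2)) for d in eyes.place_of("wrist",l)])
C=cal("wrist");print(onz(C,(240,153),.072),onz(C,(410,153),.072), monitor.read_state()["opening"])
E
```

```text
[ 0.41214812 -0.29744609  0.046     ] [317.15321112 240.65278137] [317.1717637  230.24758744]
[ 0.00218984  0.00059843 -0.03393003]
[]
[([0.4376, -0.355, 0.0032], 0.74), ([0.4725, -0.288, 0.0009], 0.71)]
[ 0.47204419 -0.29177006  0.072     ] [ 0.4360176  -0.35656292  0.072     ] 0.05217993363179475
```

```bash
python3 -m crank '[{"rx":0,"ry":0,"rz":0,"dx":0,"dy":0,"dz":0,"gripper":0},{"rx":0,"ry":0,"rz":0,"dx":0,"dy":0,"dz":0,"gripper":0},{"rx":0,"ry":0,"rz":0,"dx":0,"dy":0,"dz":0,"gripper":0},{"rx":0,"ry":0,"rz":0,"dx":0,"dy":0,"dz":0,"gripper":0}]' 30
python3 - <<'E'
from h import *
im=eyes.grab_frame("wrist"); cv2.imwrite("pics/w3.png",im[:,:,::-1])
C=cal("wrist")
s=monitor.read_state();M=R.from_quat(s["tcp_rot"]).as_matrix();print(s["opening"])
for z in (0,-.019,-.03):
  print([proj(C,s["ee_pos"]+M@np.array([0,y,z])).round(0) for y in (-.026,.026)])
E
```

```text
time_s: 3.45
ee_pos: [0.4105, -0.2959, 0.0119]
tcp_rot: [0.968, -0.251, 0.0, 0.0]
wrist_force: [0.7, 0.2, -0.2]
opening: 0.0475
0.04765854379784164
[array([277., 220.]), array([357., 220.])]
[array([273., 231.]), array([361., 231.])]
[array([270., 238.]), array([363., 238.])]
```

View pics/w3.png

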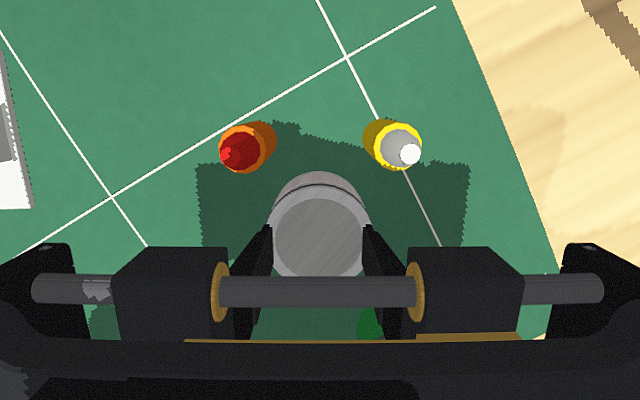

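```bash
python3 - <<'E'
from h import *
im=eyes.grab_frame("scene"); C=cal("scene")
s=monitor.read_state();M=R.from_quat(s["tcp_rot"]).as_matrix();p=s["ee_pos"]
big=cv2.resize(im[170:270,120:240,::-1],None,fx=6,fy=6,interpolation=cv2.INTER_CUBIC)
raw=big.copy()
o=s["opening"]/2
def px(P): return tuple(int(v) for v in ((proj(C,P)-[120,170]+.5)*6-.5))
for y in (o,o+.012,-o,-o-.012):
  for z in (0,-.019,-.04): cv2.circle(big,px(p+M@np.array([0,y,z])),3,(0,0,255) if z==0 else (255,255,0),-1)
T=np.array([.4105,-.296])
for z in (0,.046):
  for a in np.linspace(0,6.28,40): cv2.circle(big,px([T[0]+.03*np.cos(a),T[1]+.03*np.sin(a),z]),1,(255,0,255),-1)
cv2.imwrite("pics/s3.png",big);cv2.imwrite("pics/s3r.png",raw)
E
```

```text
(no output)
```

View pics/s3.png

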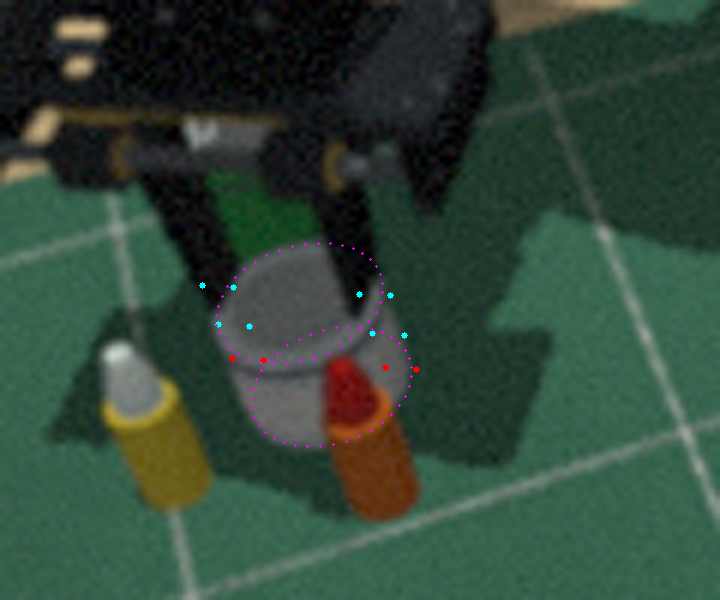

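View pics/s3r.png

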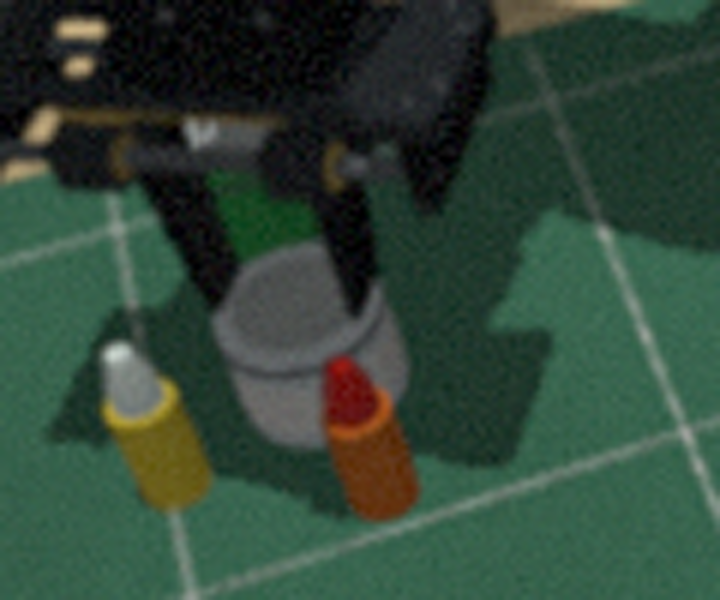

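Odd: the opening tracks my command (47.5 mm) although the tin is 60 mm wide, so nothing is resisting yet. I'll close further to find where it really stops.

```bash
python3 -m crank '[{"rx":0,"ry":0,"rz":0,"dx":0,"dy":0,"dz":0,"gripper":-0.3},{"rx":0,"ry":0,"rz":0,"dx":0,"dy":0,"dz":0,"gripper":-0.3},{"rx":0,"ry":0,"rz":0,"dx":0,"dy":0,"dz":0,"gripper":-0.3}]' 30
python3 - <<'E'
from h import *
im=eyes.grab_frame("wrist"); cv2.imwrite("pics/w4.png",im[:,:,::-1])
im=eyes.grab_frame("scene")
cv2.imwrite("pics/s4.png",cv2.resize(im[170:270,120:240,::-1],None,fx=5,fy=5,interpolation=cv2.INTER_CUBIC))
s=monitor.read_state();print(s["opening"],s["ee_pos"])
E
```

```text
time_s: 3.8
ee_pos: [0.4105, -0.2959, 0.012]
tcp_rot: [0.968, -0.251, 0.0, 0.0]
wrist_force: [0.3, 0.5, -0.7]
opening: 0.0349
0.033895189422466845 [ 0.41049352 -0.2958603   0.01194285]
```

View pics/w4.png

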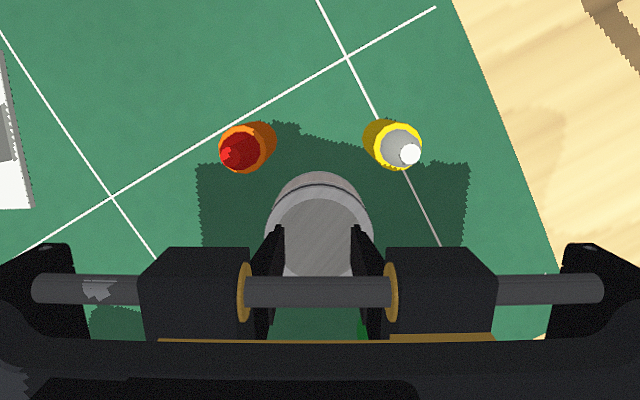

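View pics/s4.png

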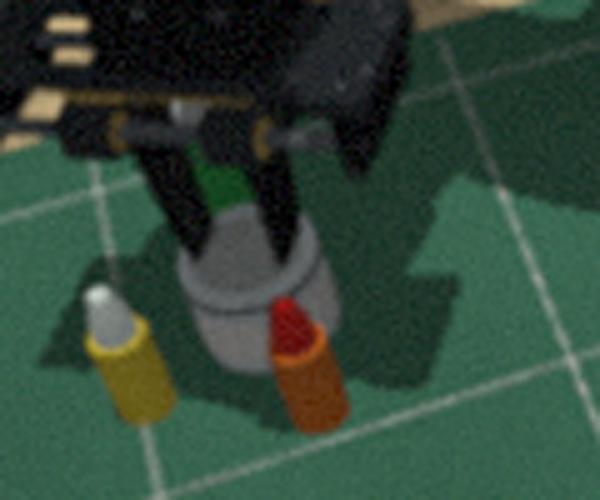

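```bash
python3 - <<'E'
from h import *
C=cal("wrist");s=monitor.read_state();M=R.from_quat(s["tcp_rot"]).as_matrix();p=s["ee_pos"]
for y in (-.0475,-.0595,-.017,-.029):
  print(y,[(x,z,proj(C,p+M@np.array([x,y,z])).round(0)) for x in (-.01,.01) for z in (0,-.034)])
a=cv2.imread("pics/w1.png")[190:350,190:450];b=cv2.imread("pics/w4.png")[190:350,190:450]
cv2.imwrite("pics/z1.png",np.vstack([cv2.resize(a,None,fx=1.85,fy=1.85),cv2.resize(b,None,fx=1.85,fy=1.85)]))
E
```

```text
-0.0475 [(-0.01, 0, array([244., 235.])), (-0.01, -0.034, array([232., 257.])), (0.01, 0, array([242., 205.])), (0.01, -0.034, array([229., 223.]))]
-0.0595 [(-0.01, 0, array([226., 235.])), (-0.01, -0.034, array([210., 257.])), (0.01, 0, array([224., 205.])), (0.01, -0.034, array([207., 223.]))]
-0.017 [(-0.01, 0, array([291., 235.])), (-0.01, -0.034, array([286., 257.])), (0.01, 0, array([290., 205.])), (0.01, -0.034, array([285., 224.]))]
-0.029 [(-0.01, 0, array([272., 235.])), (-0.01, -0.034, array([265., 257.])), (0.01, 0, array([271., 205.])), (0.01, -0.034, array([263., 223.]))]
```

View pics/z1.png

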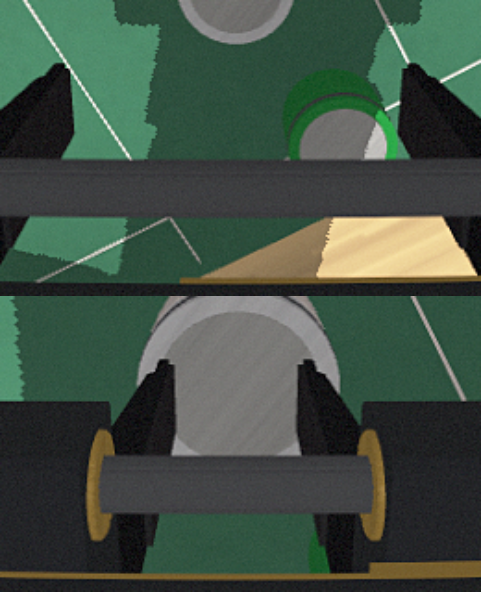

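The wrist view shows the visible fingertips about 34 mm behind the nominal TCP. The predicted tip pixel was (243,220) and they actually end near (229,240). So the fingers were closing just over the lid. Next I'll check where the gripper body sits before going lower.

```bash
python3 - <<'E'
from h import *
im=eyes.grab_frame("scene"); C=cal("scene")
s=monitor.read_state();M=R.from_quat(s["tcp_rot"]).as_matrix();p=s["ee_pos"]
x0,y0=90,110
big=cv2.resize(im[y0:y0+120,x0:x0+150,::-1],None,fx=5,fy=5,interpolation=cv2.INTER_CUBIC)
def px(P): return tuple(int(v) for v in ((proj(C,P)-[x0,y0]+.5)*5-.5))
for z,c in ((-.034,(0,0,255)),(-.078,(255,255,0)),(-.112,(0,255,255)),(-.14,(255,0,255))):
  for x in (-.0375,.0375): cv2.line(big,px(p+M@np.array([x,-.09,z])),px(p+M@np.array([x,.09,z])),c,1)
cv2.imwrite("pics/s5.png",big)
W=cal("wrist"); w=cv2.imread("pics/w4.png")
for z,c in ((-.078,(255,255,0)),(-.112,(0,255,255))):
  for x in (0,.0375):
    a=[tuple(int(v) for v in proj(W,p+M@np.array([x,y,z]))) for y in (-.09,.09)]
    cv2.line(w,a[0],a[1],c,1)
cv2.imwrite("pics/w5.png",w)
E
```

```text
(no output)
```

View pics/s5.png

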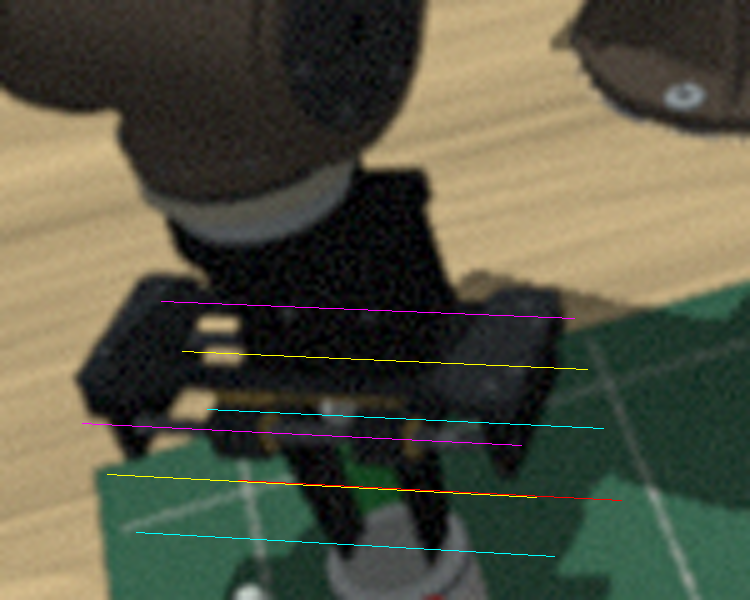

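View pics/w5.png

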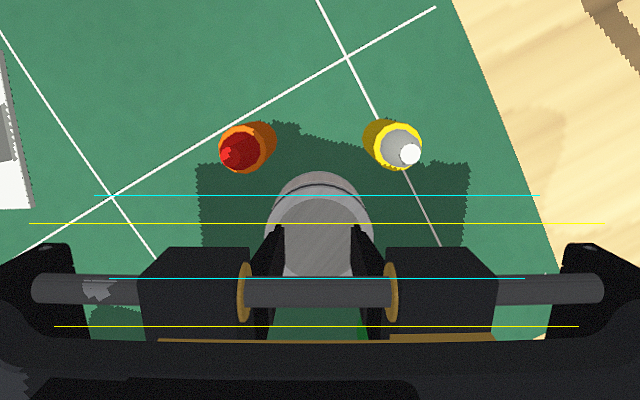

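The body also sits back by the same amount (its lower edge is near tool z ≈ −0.12), so the whole gripper ends about 34 mm short of the reported TCP. I'll open, then go down another 34 mm with force checks.

```bash
python3 -m crank '[{"rx":0,"ry":0,"rz":0,"dx":0,"dy":0,"dz":-0.01,"gripper":1},{"rx":0,"ry":0,"rz":0,"dx":0,"dy":0,"dz":-0.01,"gripper":1},{"rx":0,"ry":0,"rz":0,"dx":0,"dy":0,"dz":-0.01,"gripper":1},{"rx":0,"ry":0,"rz":0,"dx":0,"dy":0,"dz":-0.01,"gripper":1},{"rx":0,"ry":0,"rz":0,"dx":0,"dy":0,"dz":-0.01,"gripper":1}]' 30
python3 -m crank '[{"rx":0,"ry":0,"rz":0,"dx":0,"dy":0,"dz":0,"gripper":1},{"rx":0,"ry":0,"rz":0,"dx":0,"dy":0,"dz":0,"gripper":1},{"rx":0,"ry":0,"rz":0,"dx":0,"dy":0,"dz":0.015,"gripper":1},{"rx":0,"ry":0,"rz":0,"dx":0,"dy":0,"dz":0.03,"gripper":1},{"rx":0,"ry":0,"rz":0,"dx":0,"dy":0,"dz":0.04,"gripper":1}]' 30
```

```text
time_s: 4.37
ee_pos: [0.4105, -0.2958, 0.017]
tcp_rot: [0.968, -0.251, 0.0, 0.0]
wrist_force: [-0.2, 0.1, 0.0]
opening: 0.0615
time_s: 4.78
ee_pos: [0.4102, -0.2956, -0.0042]
tcp_rot: [0.968, -0.251, -0.0, -0.0]
wrist_force: [-0.2, -0.0, 0.1]
opening: 0.0929
```

```bash
python3 -m crank '[{"rx":0,"ry":0,"rz":0,"dx":0,"dy":0,"dz":0.015,"gripper":1},{"rx":0,"ry":0,"rz":0,"dx":0,"dy":0,"dz":0.03,"gripper":1},{"rx":0,"ry":0,"rz":0,"dx":0,"dy":0,"dz":0.034,"gripper":1},{"rx":0,"ry":0,"rz":0,"dx":0,"dy":0,"dz":0.034,"gripper":1}]' 30
python3 - <<'E'
from h import *
im=eyes.grab_frame("scene")
cv2.imwrite("pics/s6.png",cv2.resize(im[150:270,100:250,::-1],None,fx=5,fy=5,interpolation=cv2.INTER_CUBIC))
E
```

```text
time_s: 5.12
ee_pos: [0.4101, -0.2956, -0.021]
tcp_rot: [0.968, -0.251, -0.001, -0.0]
wrist_force: [-0.3, -0.8, -0.7]
opening: 0.0952
```

View pics/s6.png

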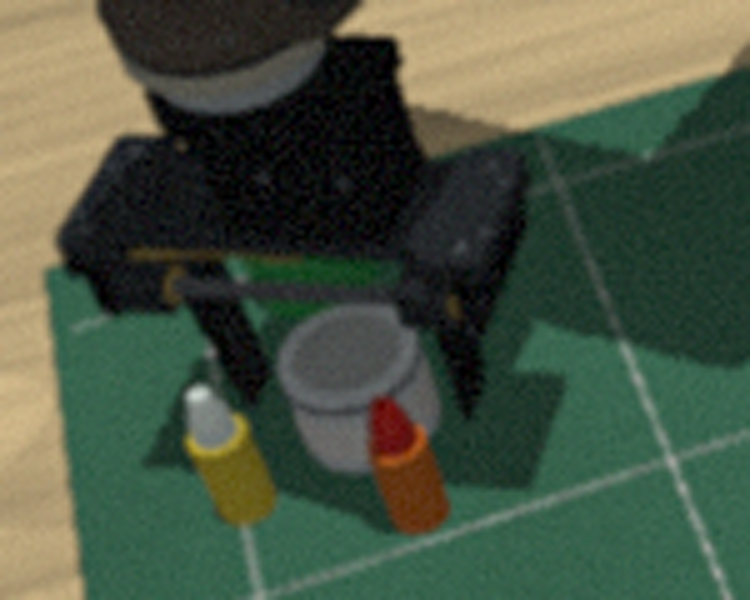

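The fingers now straddle the tin, with tips beside its flanks at (260,395) and (467,410). Closing.

```bash
python3 -m crank '[{"rx":0,"ry":0,"rz":0,"dx":0,"dy":0,"dz":0,"gripper":0},{"rx":0,"ry":0,"rz":0,"dx":0,"dy":0,"dz":0,"gripper":0},{"rx":0,"ry":0,"rz":0,"dx":0,"dy":0,"dz":0,"gripper":0},{"rx":0,"ry":0,"rz":0,"dx":0,"dy":0,"dz":0,"gripper":0},{"rx":0,"ry":0,"rz":0,"dx":0,"dy":0,"dz":0,"gripper":0}]' 30
python3 -m crank '[{"rx":0,"ry":0,"rz":0,"dx":0,"dy":0,"dz":0,"gripper":0},{"rx":0,"ry":0,"rz":0,"dx":0,"dy":0,"dz":-0.03,"gripper":0},{"rx":0,"ry":0,"rz":0,"dx":0,"dy":0,"dz":-0.05,"gripper":0},{"rx":0,"ry":0,"rz":0,"dx":0,"dy":0,"dz":-0.05,"gripper":0},{"rx":0,"ry":0,"rz":0,"dx":0,"dy":0,"dz":-0.05,"gripper":0}]' 30
python3 -m crank '[{"rx":0,"ry":0,"rz":0,"dx":0,"dy":0,"dz":0,"gripper":0},{"rx":0,"ry":0,"rz":0,"dx":0,"dy":0,"dz":0,"gripper":0}]' 30
python3 -m crank '[{"rx":0,"ry":0,"rz":0,"dx":0,"dy":0,"dz":0,"gripper":0}]' 30
```

```text
time_s: 5.58
ee_pos: [0.4105, -0.2959, -0.0199]
tcp_rot: [0.968, -0.251, 0.0, 0.0]
wrist_force: [-0.4, 0.2, -0.4]
opening: 0.0673
time_s: 6.0
ee_pos: [0.4106, -0.296, 0.0052]
tcp_rot: [0.968, -0.251, 0.0, 0.0]
wrist_force: [1.0, -0.5, -6.7]
opening: 0.0602
time_s: 6.17
ee_pos: [0.4102, -0.2956, 0.0044]
tcp_rot: [0.968, -0.251, -0.0, -0.0]
wrist_force: [-0.6, 0.4, -5.0]
opening: 0.0601
time_s: 6.25
ee_pos: [0.4103, -0.2957, 0.0044]
tcp_rot: [0.968, -0.251, -0.0, -0.0]
wrist_force: [0.3, 0.5, -4.7]
opening: 0.0601
```

5 N on the wrist means this is the heaviest tin (about 0.5 kg). I'll raise it and carry it to the caddy.

```bash
python3 -m crank '[{"rx":0,"ry":0,"rz":0,"dx":0,"dy":0,"dz":-0.05,"gripper":0},{"rx":0,"ry":0,"rz":0,"dx":0,"dy":0,"dz":-0.11,"gripper":0},{"rx":0,"ry":0,"rz":0,"dx":0,"dy":0,"dz":-0.17,"gripper":0},{"rx":0,"ry":0,"rz":0,"dx":0,"dy":0,"dz":-0.19,"gripper":0},{"rx":0,"ry":0,"rz":0,"dx":0,"dy":0,"dz":-0.19,"gripper":0}]' 30
python3 -c "
from h import *
plan(.578,-.110,.1,-28.2)"
```

```text
time_s: 6.67
ee_pos: [0.4113, -0.2965, 0.1016]
tcp_rot: [0.968, -0.251, 0.002, 0.001]
wrist_force: [0.7, 0.1, -5.6]
opening: 0.06
t 6.67 pos [ 0.4113 -0.2965  0.1016] jaw -119.1 open 0.06 F [ 0.71  0.12 -5.63] tilt [ 0.003  -0.0029] q6 1.32
d units (dx,dy,dz) [ 0.1099 -0.4882  0.0031] mm [  54.9 -244.1    1.6]
rz 2.97 deg 89.1
```

```bash
python3 -m crank '[{"rx":0,"ry":0,"rz":-0.2,"dx":0.015,"dy":-0.06,"dz":0,"gripper":0},{"rx":0,"ry":0,"rz":-0.4,"dx":0.03,"dy":-0.13,"dz":0,"gripper":0},{"rx":0,"ry":0,"rz":-0.6,"dx":0.045,"dy":-0.2,"dz":0,"gripper":0},{"rx":0,"ry":0,"rz":-0.8,"dx":0.06,"dy":-0.27,"dz":0,"gripper":0},{"rx":0,"ry":0,"rz":-1,"dx":0.08,"dy":-0.34,"dz":0,"gripper":0}]' 30
python3 -c "
from h import *
plan(.578,-.110,.1,-28.2)"
```

```text
time_s: 7.08
ee_pos: [0.5279, -0.1649, 0.0976]
tcp_rot: [1.0, 0.01, -0.001, -0.001]
wrist_force: [-0.1, -1.5, -4.7]
opening: 0.0603
t 7.08 pos [ 0.5279 -0.1649  0.0976] jaw -88.8 open 0.0603 F [-0.08 -1.51 -4.73] tilt [-0.0029  0.0012] q6 1.13
d units (dx,dy,dz) [ 0.1023 -0.1078 -0.005 ] mm [ 51.2 -53.9  -2.5]
rz -2.021 deg -60.6
```

```bash
python3 -m crank '[{"rx":0,"ry":0,"rz":-0.2,"dx":0.03,"dy":-0.03,"dz":0,"gripper":0},{"rx":0,"ry":0,"rz":-0.4,"dx":0.06,"dy":-0.06,"dz":0,"gripper":0},{"rx":0,"ry":0,"rz":-0.6,"dx":0.09,"dy":-0.09,"dz":0,"gripper":0},{"rx":0,"ry":0,"rz":-0.8,"dx":0.102,"dy":-0.107,"dz":0,"gripper":0},{"rx":0,"ry":0,"rz":-1,"dx":0.102,"dy":-0.107,"dz":0,"gripper":0}]' 30
python3 -m crank '[{"rx":0,"ry":0,"rz":-0.2,"dx":0,"dy":0,"dz":0,"gripper":0},{"rx":0,"ry":0,"rz":-0.4,"dx":0,"dy":0,"dz":0,"gripper":0},{"rx":0,"ry":0,"rz":-0.6,"dx":0,"dy":0,"dz":0,"gripper":0},{"rx":0,"ry":0,"rz":-0.8,"dx":0,"dy":0,"dz":0,"gripper":0},{"rx":0,"ry":0,"rz":-1,"dx":0,"dy":0,"dz":0,"gripper":0}]' 30
python3 -m crank '[{"rx":0,"ry":0,"rz":-0.02,"dx":0,"dy":0,"dz":0,"gripper":0},{"rx":0,"ry":0,"rz":-0.02,"dx":0,"dy":0,"dz":0,"gripper":0}]' 30
python3 - <<'E'
from h import *
plan(.578,-.110,.0,-28.2)
im=eyes.grab_frame("wrist"); cv2.imwrite("pics/w7.png",im[:,:,::-1])
C=cal("wrist")
b=im[:,:,::-1].astype(int); bl,g,r=b[:,:,0],b[:,:,1],b[:,:,2]
Y,X=np.mgrid[:400,:640]
print("red",[(c.round(1),a,onz(C,c,.055).round(4)) for c,a in blobs(im,(r>g+70)&(r>bl+70)&(g<100),60)])
print([([round(float(x),4) for x in d["centre"]],round(d["p"],2)) for d in eyes.place_of("wrist","caddy")])
print(proj(C,[.578,-.11,.006]))
im=eyes.grab_frame("top"); cv2.imwrite("pics/t7.png",cv2.resize(im[100:240,280:460,::-1],None,fx=4,fy=4,interpolation=2))
E
```

```text
time_s: 7.5
ee_pos: [0.5786, -0.1104, 0.097]
tcp_rot: [0.963, 0.27, -0.001, -0.001]
wrist_force: [-0.4, -0.1, -5.4]
opening: 0.0601
time_s: 7.92
ee_pos: [0.5774, -0.1122, 0.0972]
tcp_rot: [0.861, 0.509, -0.001, -0.001]
wrist_force: [0.1, 0.2, -5.6]
opening: 0.0602
time_s: 8.08
ee_pos: [0.5776, -0.1123, 0.098]
tcp_rot: [0.86, 0.51, -0.001, -0.001]
wrist_force: [0.1, 0.7, -4.3]
opening: 0.0599
t 8.08 pos [ 0.5776 -0.1123  0.098 ] jaw -28.6 open 0.0599 F [ 0.07  0.67 -4.28] tilt [-0.0025  0.0007] q6 0.2
d units (dx,dy,dz) [ 0.0046 -0.001   0.196 ] mm [ 2.3 -0.5 98. ]
rz -0.015 deg -0.4
red [(array([178.8,   4.1]), np.int32(225), array([0.5621, 0.0557, 0.055 ])), (array([323.2,  82.8]), np.int32(164), array([ 0.623 , -0.0377,  0.055 ])), (array([316.8, 149.8]), np.int32(442), array([ 0.5964, -0.077 ,  0.055 ]))]
[([0.5783, -0.1072, -0.0029], 0.74)]
[316.62494185 184.61033959]
```

View pics/w7.png

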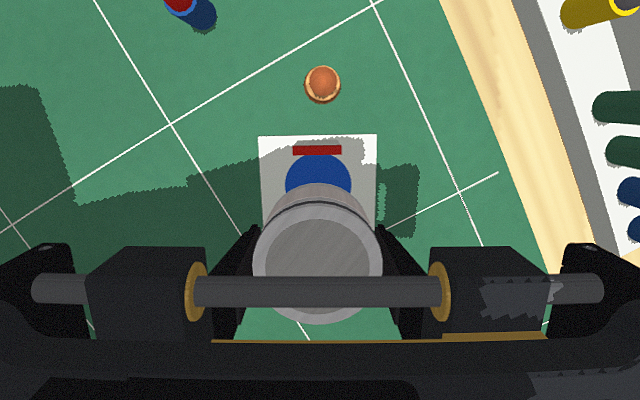

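View pics/t7.png

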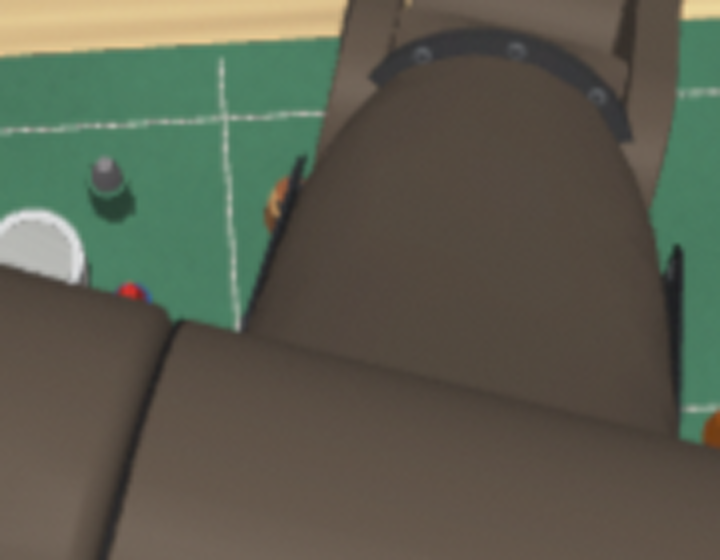

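The wrist view shows the +y cheek at (317,150) level in the image, so the yaw is right. It puts the seat at (0.578,−0.1105), in agreement with the earlier fixes. Lowering.

```bash
python3 -m crank '[{"rx":0,"ry":0,"rz":-0.015,"dx":0.004,"dy":-0.001,"dz":0.04,"gripper":0},{"rx":0,"ry":0,"rz":-0.015,"dx":0.004,"dy":-0.001,"dz":0.09,"gripper":0},{"rx":0,"ry":0,"rz":-0.015,"dx":0.004,"dy":-0.001,"dz":0.11,"gripper":0},{"rx":0,"ry":0,"rz":-0.015,"dx":0.004,"dy":-0.001,"dz":0.11,"gripper":0},{"rx":0,"ry":0,"rz":-0.015,"dx":0.004,"dy":-0.001,"dz":0.11,"gripper":0}]' 30
python3 -c "
from h import *
plan(.578,-.1105,-.013,-28.2)"
```

```text
time_s: 8.65
ee_pos: [0.5788, -0.1105, 0.0449]
tcp_rot: [0.858, 0.514, -0.0, -0.0]
wrist_force: [1.1, 0.0, -4.6]
opening: 0.0603
t 8.65 pos [ 0.5788 -0.1105  0.0449] jaw -28.1 open 0.0603 F [ 1.06  0.01 -4.64] tilt [-0.0007  0.0001] q6 0.19
d units (dx,dy,dz) [-0.0007 -0.0014  0.1158] mm [-0.4 -0.7 57.9]
rz 0.003 deg 0.1
```

```bash
python3 -m crank '[{"rx":0,"ry":0,"rz":0,"dx":0,"dy":-0.001,"dz":0.03,"gripper":0},{"rx":0,"ry":0,"rz":0,"dx":0,"dy":-0.001,"dz":0.06,"gripper":0},{"rx":0,"ry":0,"rz":0,"dx":0,"dy":-0.001,"dz":0.085,"gripper":0},{"rx":0,"ry":0,"rz":0,"dx":0,"dy":-0.001,"dz":0.1,"gripper":0},{"rx":0,"ry":0,"rz":0,"dx":0,"dy":-0.001,"dz":0.1,"gripper":0}]' 30
python3 -m crank '[{"rx":0,"ry":0,"rz":0,"dx":0,"dy":0,"dz":0.005,"gripper":0},{"rx":0,"ry":0,"rz":0,"dx":0,"dy":0,"dz":0.01,"gripper":0},{"rx":0,"ry":0,"rz":0,"dx":0,"dy":0,"dz":0.01,"gripper":0},{"rx":0,"ry":0,"rz":0,"dx":0,"dy":0,"dz":0.01,"gripper":0}]' 30
```

```text
time_s: 9.07
ee_pos: [0.5784, -0.1103, -0.0054]
tcp_rot: [0.858, 0.514, -0.0, -0.0]
wrist_force: [0.2, 0.2, -5.0]
opening: 0.06
time_s: 9.4
ee_pos: [0.5786, -0.1104, -0.0096]
tcp_rot: [0.857, 0.515, 0.0, 0.0]
wrist_force: [-0.2, 0.5, -5.1]
opening: 0.0606
```

```bash
python3 -m crank '[{"rx":0,"ry":0,"rz":0,"dx":0,"dy":0,"dz":0.003,"gripper":0},{"rx":0,"ry":0,"rz":0,"dx":0,"dy":0,"dz":0.006,"gripper":0},{"rx":0,"ry":0,"rz":0,"dx":0,"dy":0,"dz":0.006,"gripper":0},{"rx":0,"ry":0,"rz":0,"dx":0,"dy":0,"dz":0.006,"gripper":0}]' 30
python3 -m crank '[{"rx":0,"ry":0,"rz":0,"dx":0,"dy":0,"dz":0.002,"gripper":0},{"rx":0,"ry":0,"rz":0,"dx":0,"dy":0,"dz":0.003,"gripper":0},{"rx":0,"ry":0,"rz":0,"dx":0,"dy":0,"dz":0.003,"gripper":0}]' 30
```

```text
time_s: 9.73
ee_pos: [0.5784, -0.1103, -0.0131]
tcp_rot: [0.857, 0.515, -0.0, 0.0]
wrist_force: [0.9, -0.1, -4.8]
opening: 0.0604
time_s: 9.98
ee_pos: [0.5785, -0.1104, -0.0137]
tcp_rot: [0.857, 0.515, 0.0, 0.0]
wrist_force: [-2.6, 0.5, 5.6]
opening: 0.0601
```

```bash
python3 -m crank '[{"rx":0,"ry":0,"rz":0,"dx":0,"dy":0,"dz":-0.001,"gripper":1},{"rx":0,"ry":0,"rz":0,"dx":0,"dy":0,"dz":-0.001,"gripper":1},{"rx":0,"ry":0,"rz":0,"dx":0,"dy":0,"dz":-0.001,"gripper":1},{"rx":0,"ry":0,"rz":0,"dx":0,"dy":0,"dz":-0.001,"gripper":1},{"rx":0,"ry":0,"rz":0,"dx":0,"dy":0,"dz":-0.001,"gripper":1}]' 30
python3 -m crank '[{"rx":0,"ry":0,"rz":0,"dx":0,"dy":0,"dz":-0.04,"gripper":1},{"rx":0,"ry":0,"rz":0,"dx":0,"dy":0,"dz":-0.1,"gripper":1},{"rx":0,"ry":0,"rz":0,"dx":0,"dy":0,"dz":-0.18,"gripper":1},{"rx":0,"ry":0,"rz":0,"dx":0,"dy":0,"dz":-0.23,"gripper":1},{"rx":0,"ry":0,"rz":0,"dx":0,"dy":0,"dz":-0.23,"gripper":1}]' 30
python3 - <<'E'
from h import *
plan(.5935,.118,.1,9)
im=eyes.grab_frame("wrist"); cv2.imwrite("pics/w8.png",im[:,:,::-1])
print([([round(float(x),4) for x in d["centre"]],round(d["p"],2)) for d in eyes.place_of("wrist","tin_a_mid")])
C=cal("wrist");print(proj(C,[.578,-.1105,.052]))
im=eyes.grab_frame("scene"); cv2.imwrite("pics/s8.png",im[:,:,::-1])
E
```

```text
time_s: 10.4
ee_pos: [0.5785, -0.1103, -0.014]
tcp_rot: [0.857, 0.515, 0.0, 0.0]
wrist_force: [0.0, -0.2, -0.6]
opening: 0.0881
time_s: 10.82
ee_pos: [0.5807, -0.1109, 0.1061]
tcp_rot: [0.857, 0.515, 0.003, 0.003]
wrist_force: [0.9, 0.5, -0.1]
opening: 0.0955
t 10.82 pos [ 0.5807 -0.1109  0.1061] jaw -28.1 open 0.0955 F [ 0.87  0.51 -0.11] tilt [ 0.0076 -0.0024] q6 0.19
d units (dx,dy,dz) [ 0.416  -0.1927  0.0113] mm [208.  -96.4   5.6]
rz -1.235 deg -37.1
[([0.6221, -0.0372, -0.0042], 0.32)]
[316.81567747 200.4090057 ]
```

View pics/w8.png

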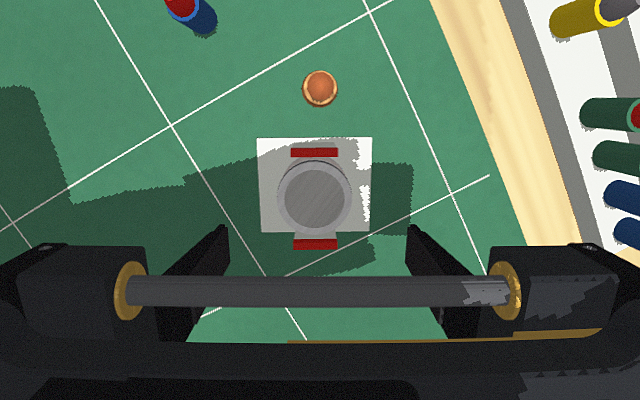

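View pics/s8.png

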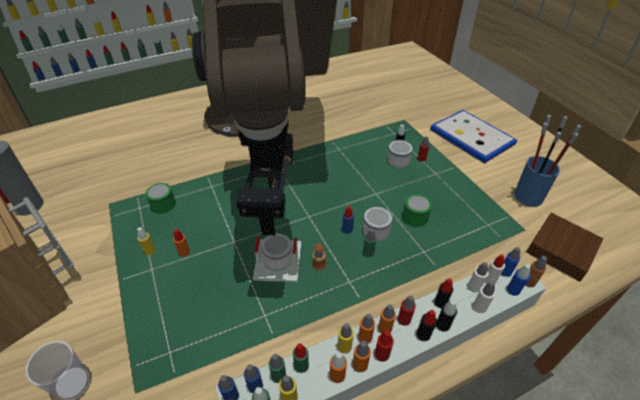

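The first tin sits centred between the cheeks, with its top at (315,198) in the wrist view, and everything is still upright. On to the next tin, at (0.593,0.118).

```bash
python3 -m crank '[{"rx":0,"ry":0,"rz":-0.2,"dx":0.06,"dy":-0.028,"dz":0,"gripper":1},{"rx":0,"ry":0,"rz":-0.4,"dx":0.13,"dy":-0.06,"dz":0,"gripper":1},{"rx":0,"ry":0,"rz":-0.6,"dx":0.2,"dy":-0.092,"dz":0,"gripper":1},{"rx":0,"ry":0,"rz":-0.8,"dx":0.27,"dy":-0.125,"dz":0,"gripper":1},{"rx":0,"ry":0,"rz":-1,"dx":0.34,"dy":-0.157,"dz":0,"gripper":1}]' 30
python3 -c "
from h import *
plan(.5935,.118,.1,9)"
```

```text
time_s: 11.38
ee_pos: [0.5881, 0.0783, 0.0991]
tcp_rot: [0.693, 0.721, -0.001, -0.001]
wrist_force: [1.7, -0.7, 0.2]
opening: 0.0951
t 11.38 pos [0.5881 0.0783 0.0991] jaw 2.2 open 0.0951 F [ 1.67 -0.69  0.21] tilt [-0.0029 -0.0001] q6 -0.02
d units (dx,dy,dz) [ 0.0789  0.0138 -0.0019] mm [39.4  6.9 -0.9]
rz -0.226 deg -6.8
```

```bash
python3 -m crank '[{"rx":0,"ry":0,"rz":-0.1,"dx":0.04,"dy":0.007,"dz":0,"gripper":1},{"rx":0,"ry":0,"rz":-0.22,"dx":0.078,"dy":0.014,"dz":0,"gripper":1},{"rx":0,"ry":0,"rz":-0.22,"dx":0.078,"dy":0.014,"dz":0,"gripper":1},{"rx":0,"ry":0,"rz":-0.22,"dx":0.078,"dy":0.014,"dz":0,"gripper":1}]' 30
python3 - <<'E'
from h import *
plan(.5935,.118,.1,9)
im=eyes.grab_frame("wrist"); cv2.imwrite("pics/w9.png",im[:,:,::-1])
print([([round(float(x),4) for x in d["centre"]],round(d["p"],2)) for d in eyes.place_of("wrist","tin_a_mid")])
C=cal("wrist");print(proj(C,[.5935,.118,.046]))
E
```

```text
time_s: 11.72
ee_pos: [0.594, 0.1165, 0.0993]
tcp_rot: [0.652, 0.758, -0.001, -0.001]
wrist_force: [-0.5, -0.0, -0.2]
opening: 0.0954
t 11.72 pos [0.594  0.1165 0.0993] jaw 8.6 open 0.0954 F [-0.5  -0.03 -0.17] tilt [-0.0025 -0.0004] q6 -0.06
d units (dx,dy,dz) [ 0.0032 -0.0005 -0.0015] mm [ 1.6 -0.3 -0.7]
rz -0.014 deg -0.4
[([0.5957, 0.1166, 0.0177], 0.98), ([0.5938, 0.2252, 0.0223], 0.98)]
[317.23398417 194.99459034]
```

View pics/w9.png

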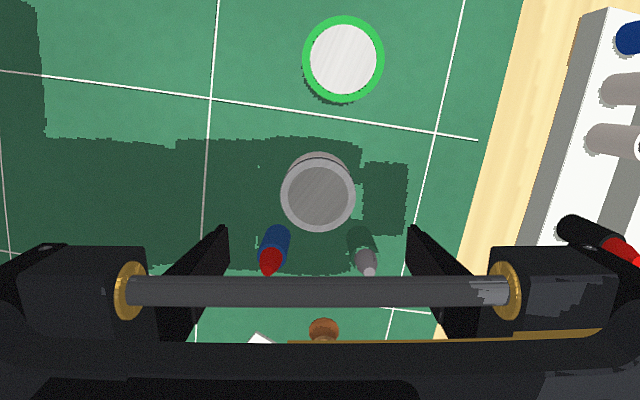

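The tin is at (318,195) as predicted, with the bottles at (270,255) and (365,258) off the jaw line. Descending.

```bash
python3 -m crank '[{"rx":0,"ry":0,"rz":-0.01,"dx":0.003,"dy":0,"dz":0.05,"gripper":1},{"rx":0,"ry":0,"rz":-0.01,"dx":0.003,"dy":0,"dz":0.11,"gripper":1},{"rx":0,"ry":0,"rz":-0.01,"dx":0.003,"dy":0,"dz":0.17,"gripper":1},{"rx":0,"ry":0,"rz":-0.01,"dx":0.003,"dy":0,"dz":0.2,"gripper":1},{"rx":0,"ry":0,"rz":-0.01,"dx":0.003,"dy":0,"dz":0.2,"gripper":1}]' 30
python3 -c "
from h import *
plan(.5935,.118,-.02,9)"
```

```text
time_s: 12.23
ee_pos: [0.5925, 0.1158, -0.0026]
tcp_rot: [0.652, 0.759, -0.002, -0.002]
wrist_force: [0.4, 0.2, 0.4]
opening: 0.0951
t 12.23 pos [ 0.5925  0.1158 -0.0026] jaw 8.7 open 0.0951 F [0.39 0.19 0.44] tilt [-0.006  -0.0007] q6 -0.07
d units (dx,dy,dz) [0.0041 0.0029 0.0348] mm [ 2.   1.5 17.4]
rz -0.01 deg -0.3
```

```bash
python3 -m crank '[{"rx":0,"ry":0,"rz":0,"dx":0.002,"dy":0,"dz":0.02,"gripper":1},{"rx":0,"ry":0,"rz":0,"dx":0.002,"dy":0,"dz":0.034,"gripper":1},{"rx":0,"ry":0,"rz":0,"dx":0.002,"dy":0,"dz":0.034,"gripper":1}]' 30
python3 -m crank '[{"rx":0,"ry":0,"rz":0,"dx":0,"dy":0,"dz":0,"gripper":0},{"rx":0,"ry":0,"rz":0,"dx":0,"dy":0,"dz":0,"gripper":0},{"rx":0,"ry":0,"rz":0,"dx":0,"dy":0,"dz":0,"gripper":0},{"rx":0,"ry":0,"rz":0,"dx":0,"dy":0,"dz":0,"gripper":0},{"rx":0,"ry":0,"rz":0,"dx":0,"dy":0,"dz":0,"gripper":0}]' 30
python3 -m crank '[{"rx":0,"ry":0,"rz":0,"dx":0,"dy":0,"dz":0,"gripper":0},{"rx":0,"ry":0,"rz":0,"dx":0,"dy":0,"dz":0,"gripper":0}]' 30
python3 -m crank '[{"rx":0,"ry":0,"rz":0,"dx":0,"dy":0,"dz":-0.02,"gripper":0},{"rx":0,"ry":0,"rz":0,"dx":0,"dy":0,"dz":-0.04,"gripper":0},{"rx":0,"ry":0,"rz":0,"dx":0,"dy":0,"dz":-0.04,"gripper":0},{"rx":0,"ry":0,"rz":0,"dx":0,"dy":0,"dz":-0.04,"gripper":0}]' 30
python3 -m crank '[{"rx":0,"ry":0,"rz":0,"dx":0,"dy":0,"dz":0,"gripper":0}]' 30
```

```text
time_s: 12.48
ee_pos: [0.5942, 0.118, -0.0166]
tcp_rot: [0.651, 0.759, -0.0, -0.0]
wrist_force: [-0.1, 0.1, -0.7]
opening: 0.0954
time_s: 12.9
ee_pos: [0.5946, 0.1184, -0.0157]
tcp_rot: [0.651, 0.76, 0.0, 0.0]
wrist_force: [0.2, 0.2, -0.4]
opening: 0.0674
time_s: 13.07
ee_pos: [0.5944, 0.1184, -0.0158]
tcp_rot: [0.65, 0.76, 0.0, 0.0]
wrist_force: [-2.2, -0.1, 2.1]
opening: 0.0602
time_s: 13.4
ee_pos: [0.5949, 0.1184, 0.0049]
tcp_rot: [0.65, 0.76, 0.001, 0.001]
wrist_force: [-0.3, -0.2, -1.3]
opening: 0.0597
time_s: 13.48
ee_pos: [0.5944, 0.1184, 0.0041]
tcp_rot: [0.651, 0.759, 0.0, 0.0]
wrist_force: [-0.7, 0.7, -1.2]
opening: 0.0597
```

About 1.2 N means this is the lightest. I'll set it back down and fetch the third tin.

```bash
python3 -m crank '[{"rx":0,"ry":0,"rz":0,"dx":0,"dy":0,"dz":0.02,"gripper":0},{"rx":0,"ry":0,"rz":0,"dx":0,"dy":0,"dz":0.036,"gripper":0},{"rx":0,"ry":0,"rz":0,"dx":0,"dy":0,"dz":0.04,"gripper":0},{"rx":0,"ry":0,"rz":0,"dx":0,"dy":0,"dz":0.04,"gripper":0}]' 30
python3 -m crank '[{"rx":0,"ry":0,"rz":0,"dx":0,"dy":0,"dz":0,"gripper":1},{"rx":0,"ry":0,"rz":0,"dx":0,"dy":0,"dz":0,"gripper":1},{"rx":0,"ry":0,"rz":0,"dx":0,"dy":0,"dz":0,"gripper":1},{"rx":0,"ry":0,"rz":0,"dx":0,"dy":0,"dz":0,"gripper":1},{"rx":0,"ry":0,"rz":0,"dx":0,"dy":0,"dz":0,"gripper":1}]' 30
python3 -m crank '[{"rx":0,"ry":0,"rz":0,"dx":0,"dy":0,"dz":-0.04,"gripper":1},{"rx":0,"ry":0,"rz":0,"dx":0,"dy":0,"dz":-0.1,"gripper":1},{"rx":0,"ry":0,"rz":0,"dx":0,"dy":0,"dz":-0.18,"gripper":1},{"rx":0,"ry":0,"rz":0,"dx":0,"dy":0,"dz":-0.24,"gripper":1},{"rx":0,"ry":0,"rz":0,"dx":0,"dy":0,"dz":-0.24,"gripper":1}]' 30
python3 -c "
from h import *
plan(.4025,.301,.1,17.7)"
```

```text
time_s: 13.82
ee_pos: [0.5942, 0.1183, -0.0168]
tcp_rot: [0.65, 0.76, -0.0, -0.0]
wrist_force: [-0.8, -0.7, 4.7]
opening: 0.0601
time_s: 14.23
ee_pos: [0.5943, 0.1183, -0.0164]
tcp_rot: [0.651, 0.76, -0.0, -0.0]
wrist_force: [0.3, 0.1, -0.2]
opening: 0.0878
time_s: 14.65
ee_pos: [0.597, 0.1187, 0.1098]
tcp_rot: [0.65, 0.76, 0.003, 0.003]
wrist_force: [-0.6, 0.3, 0.4]
opening: 0.0949
t 14.65 pos [0.597  0.1187 0.1098] jaw 8.8 open 0.0949 F [-0.56  0.26  0.35] tilt [0.0088 0.0007] q6 -0.07
d units (dx,dy,dz) [ 0.4201 -0.3285  0.0165] mm [ 210.1 -164.2    8.2]
rz -0.295 deg -8.9
```

```bash
python3 -m crank '[{"rx":0,"ry":0,"rz":-0.06,"dx":0.06,"dy":-0.047,"dz":0,"gripper":1},{"rx":0,"ry":0,"rz":-0.12,"dx":0.125,"dy":-0.098,"dz":0,"gripper":1},{"rx":0,"ry":0,"rz":-0.18,"dx":0.19,"dy":-0.148,"dz":0,"gripper":1},{"rx":0,"ry":0,"rz":-0.24,"dx":0.255,"dy":-0.2,"dz":0,"gripper":1},{"rx":0,"ry":0,"rz":-0.295,"dx":0.32,"dy":-0.25,"dz":0,"gripper":1}]' 30
python3 -c "
from h import *
plan(.4025,.301,.1,17.7)"
```

```text
time_s: 15.07
ee_pos: [0.4445, 0.258, 0.1036]
tcp_rot: [0.59, 0.808, -0.0, -0.0]
wrist_force: [0.8, 1.3, 0.3]
opening: 0.0955
t 15.07 pos [0.4445 0.258  0.1036] jaw 17.7 open 0.0955 F [0.8  1.34 0.3 ] tilt [-0.0002 -0.0002] q6 0.09
d units (dx,dy,dz) [ 0.1075 -0.0538  0.0071] mm [ 53.7 -26.9   3.6]
rz 0.002 deg 0.0
```

```bash
python3 -m crank '[{"rx":0,"ry":0,"rz":0,"dx":0.055,"dy":-0.027,"dz":0,"gripper":1},{"rx":0,"ry":0,"rz":0,"dx":0.107,"dy":-0.054,"dz":0,"gripper":1},{"rx":0,"ry":0,"rz":0,"dx":0.107,"dy":-0.054,"dz":0,"gripper":1},{"rx":0,"ry":0,"rz":0,"dx":0.107,"dy":-0.054,"dz":0,"gripper":1}]' 30
python3 - <<'E'
from h import *
plan(.4025,.301,.1,17.7)
im=eyes.grab_frame("wrist"); cv2.imwrite("pics/w10.png",im[:,:,::-1])
print([([round(float(x),4) for x in d["centre"]],round(d["p"],2)) for d in eyes.place_of("wrist","tin_a_mid")])
C=cal("wrist");print(proj(C,[.4025,.301,.046]))
E
```

```text
time_s: 15.4
ee_pos: [0.4035, 0.3008, 0.1037]
tcp_rot: [0.589, 0.808, -0.0, 0.0]
wrist_force: [-0.3, -0.0, 0.1]
opening: 0.0954
t 15.4 pos [0.4035 0.3008 0.1037] jaw 17.8 open 0.0954 F [-0.3  -0.05  0.13] tilt [ 0.     -0.0002] q6 0.2
d units (dx,dy,dz) [ 0.001  -0.0017  0.0075] mm [ 0.5 -0.9  3.7]
rz 0.005 deg 0.1
[]
[315.25899119 195.13628333]
```

View pics/w10.png

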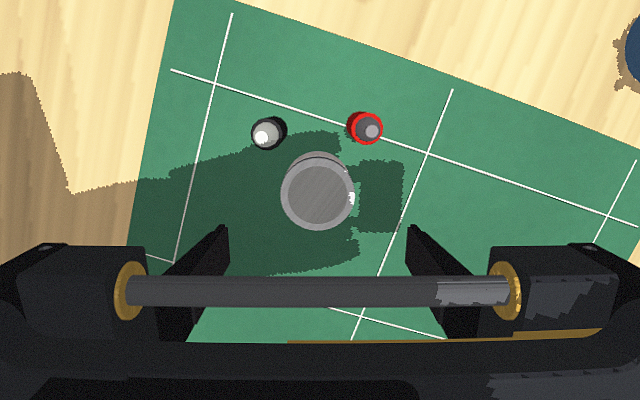

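The tin is at (317,194), centred between the fingers, with the bottles at (268,132) and (366,128) clear. Descending.

```bash
python3 -m crank '[{"rx":0,"ry":0,"rz":0,"dx":0,"dy":0,"dz":0.05,"gripper":1},{"rx":0,"ry":0,"rz":0,"dx":0,"dy":0,"dz":0.11,"gripper":1},{"rx":0,"ry":0,"rz":0,"dx":0,"dy":0,"dz":0.17,"gripper":1},{"rx":0,"ry":0,"rz":0,"dx":0,"dy":0,"dz":0.2,"gripper":1},{"rx":0,"ry":0,"rz":0,"dx":0,"dy":0,"dz":0.2,"gripper":1}]' 30
python3 -c "
from h import *
plan(.403,.301,-.018,17.7)"
```

```text
time_s: 15.92
ee_pos: [0.4038, 0.2982, 0.0009]
tcp_rot: [0.591, 0.807, -0.002, -0.001]
wrist_force: [-0.7, -0.2, -0.5]
opening: 0.0952
t 15.92 pos [0.4038 0.2982 0.0009] jaw 17.6 open 0.0952 F [-0.74 -0.19 -0.47] tilt [-0.0044 -0.0026] q6 0.2
d units (dx,dy,dz) [0.0058 0.0003 0.0378] mm [ 2.9  0.1 18.9]
rz -0.004 deg -0.1
```

```bash
python3 -m crank '[{"rx":0,"ry":0,"rz":0,"dx":0,"dy":0,"dz":0.02,"gripper":1},{"rx":0,"ry":0,"rz":0,"dx":0,"dy":0,"dz":0.04,"gripper":1},{"rx":0,"ry":0,"rz":0,"dx":0,"dy":0,"dz":0.04,"gripper":1}]' 30
python3 -m crank '[{"rx":0,"ry":0,"rz":0,"dx":0,"dy":0,"dz":0,"gripper":0},{"rx":0,"ry":0,"rz":0,"dx":0,"dy":0,"dz":0,"gripper":0},{"rx":0,"ry":0,"rz":0,"dx":0,"dy":0,"dz":0,"gripper":0},{"rx":0,"ry":0,"rz":0,"dx":0,"dy":0,"dz":0,"gripper":0},{"rx":0,"ry":0,"rz":0,"dx":0,"dy":0,"dz":0,"gripper":0}]' 30
python3 -m crank '[{"rx":0,"ry":0,"rz":0,"dx":0,"dy":0,"dz":0,"gripper":0},{"rx":0,"ry":0,"rz":0,"dx":0,"dy":0,"dz":0,"gripper":0}]' 30
python3 -m crank '[{"rx":0,"ry":0,"rz":0,"dx":0,"dy":0,"dz":-0.02,"gripper":0},{"rx":0,"ry":0,"rz":0,"dx":0,"dy":0,"dz":-0.04,"gripper":0},{"rx":0,"ry":0,"rz":0,"dx":0,"dy":0,"dz":-0.04,"gripper":0},{"rx":0,"ry":0,"rz":0,"dx":0,"dy":0,"dz":-0.04,"gripper":0}]' 30
python3 -m crank '[{"rx":0,"ry":0,"rz":0,"dx":0,"dy":0,"dz":0,"gripper":0}]' 30
```

```text
time_s: 16.17
ee_pos: [0.4044, 0.2996, -0.017]
tcp_rot: [0.59, 0.807, -0.0, -0.0]
wrist_force: [-0.5, -0.0, -0.6]
opening: 0.0947
time_s: 16.58
ee_pos: [0.4044, 0.3002, -0.0157]
tcp_rot: [0.59, 0.807, 0.0, 0.0]
wrist_force: [0.8, 0.5, 0.0]
opening: 0.0673
time_s: 16.75
ee_pos: [0.4043, 0.3001, -0.0159]
tcp_rot: [0.59, 0.807, 0.0, 0.0]
wrist_force: [-1.5, 0.5, 3.9]
opening: 0.0604
time_s: 17.08
ee_pos: [0.4047, 0.3002, 0.0047]
tcp_rot: [0.59, 0.807, 0.001, 0.0]
wrist_force: [-0.4, -0.5, -2.8]
opening: 0.0598
time_s: 17.17
ee_pos: [0.4043, 0.3, 0.0041]
tcp_rot: [0.59, 0.807, 0.0, 0.0]
wrist_force: [0.2, -0.3, -3.6]
opening: 0.0599
```

About 3.2 N confirms this is the middle tin. Lifting it to carry it over.

```bash
python3 -m crank '[{"rx":0,"ry":0,"rz":0,"dx":0,"dy":0,"dz":-0.05,"gripper":0},{"rx":0,"ry":0,"rz":0,"dx":0,"dy":0,"dz":-0.11,"gripper":0},{"rx":0,"ry":0,"rz":0,"dx":0,"dy":0,"dz":-0.18,"gripper":0},{"rx":0,"ry":0,"rz":0,"dx":0,"dy":0,"dz":-0.25,"gripper":0},{"rx":0,"ry":0,"rz":0,"dx":0,"dy":0,"dz":-0.25,"gripper":0}]' 30
python3 -c "
from h import *
plan(.578,-.1105,.12,-28.2)"
```

```text
time_s: 17.58
ee_pos: [0.4064, 0.3013, 0.1342]
tcp_rot: [0.59, 0.807, 0.004, 0.002]
wrist_force: [0.2, 0.2, -2.9]
opening: 0.0603
t 17.58 pos [0.4064 0.3013 0.1342] jaw 17.7 open 0.0603 F [ 0.16  0.25 -2.87] tilt [0.0072 0.004 ] q6 0.2
d units (dx,dy,dz) [-0.889   0.0765  0.0276] mm [-444.5   38.2   13.8]
rz 1.53 deg 45.9
```

```bash
python3 -m crank '[{"rx":0,"ry":0,"rz":0.1,"dx":-0.06,"dy":0.005,"dz":0,"gripper":0},{"rx":0,"ry":0,"rz":0.2,"dx":-0.13,"dy":0.011,"dz":0,"gripper":0},{"rx":0,"ry":0,"rz":0.3,"dx":-0.21,"dy":0.018,"dz":0,"gripper":0},{"rx":0,"ry":0,"rz":0.4,"dx":-0.29,"dy":0.025,"dz":0,"gripper":0},{"rx":0,"ry":0,"rz":0.5,"dx":-0.37,"dy":0.032,"dz":0,"gripper":0}]' 30
python3 -c "
from h import *
plan(.578,-.1105,.12,-28.2)"
```

```text
time_s: 18.0
ee_pos: [0.4757, 0.1269, 0.1281]
tcp_rot: [0.691, 0.723, -0.0, -0.0]
wrist_force: [1.2, 0.7, -2.0]
opening: 0.0601
t 18.0 pos [0.4757 0.1269 0.1281] jaw 2.6 open 0.0601 F [ 1.19  0.71 -2.04] tilt [-0.001  -0.0002] q6 0.08
d units (dx,dy,dz) [-0.4836  0.1831  0.0161] mm [-241.8   91.6    8.1]
rz 1.026 deg 30.8
```

```bash
python3 -m crank '[{"rx":0,"ry":0,"rz":0.2,"dx":-0.07,"dy":0.026,"dz":0,"gripper":0},{"rx":0,"ry":0,"rz":0.4,"dx":-0.14,"dy":0.053,"dz":0,"gripper":0},{"rx":0,"ry":0,"rz":0.6,"dx":-0.21,"dy":0.08,"dz":0,"gripper":0},{"rx":0,"ry":0,"rz":0.8,"dx":-0.28,"dy":0.106,"dz":0,"gripper":0},{"rx":0,"ry":0,"rz":1,"dx":-0.35,"dy":0.132,"dz":0,"gripper":0}]' 30
python3 -c "
from h import *
plan(.578,-.1105,.12,-28.2)"
```

```text
time_s: 18.42
ee_pos: [0.5499, -0.0449, 0.1279]
tcp_rot: [0.855, 0.518, -0.0, -0.0]
wrist_force: [0.6, 0.3, -2.3]
opening: 0.0604
t 18.42 pos [ 0.5499 -0.0449  0.1279] jaw -27.6 open 0.0604 F [ 0.56  0.35 -2.32] tilt [-0.0012  0.0002] q6 0.28
d units (dx,dy,dz) [-0.0901  0.1106  0.0157] mm [-45.1  55.3   7.8]
rz 0.019 deg 0.6
```

```bash
python3 -m crank '[{"rx":0,"ry":0,"rz":0.02,"dx":-0.03,"dy":0.037,"dz":0,"gripper":0},{"rx":0,"ry":0,"rz":0.02,"dx":-0.06,"dy":0.073,"dz":0,"gripper":0},{"rx":0,"ry":0,"rz":0.02,"dx":-0.09,"dy":0.111,"dz":0,"gripper":0},{"rx":0,"ry":0,"rz":0.02,"dx":-0.09,"dy":0.111,"dz":0,"gripper":0},{"rx":0,"ry":0,"rz":0.02,"dx":-0.09,"dy":0.111,"dz":0,"gripper":0}]' 30
python3 - <<'E'
from h import *
plan(.5785,-.1103,.05,-28.2)
im=eyes.grab_frame("wrist"); cv2.imwrite("pics/w11.png",im[:,:,::-1])
im=eyes.grab_frame("scene"); cv2.imwrite("pics/s11.png",cv2.resize(im[180:300,200:350,::-1],None,fx=5,fy=5,interpolation=2))
E
```

```text
time_s: 18.83
ee_pos: [0.5782, -0.1093, 0.1275]
tcp_rot: [0.857, 0.515, -0.001, -0.001]
wrist_force: [-0.6, 0.8, -2.0]
opening: 0.0602
t 18.83 pos [ 0.5782 -0.1093  0.1275] jaw -28.0 open 0.0602 F [-0.6   0.75 -2.01] tilt [-0.0017  0.0005] q6 0.19
d units (dx,dy,dz) [-0.0013  0.0018  0.1551] mm [-0.7  0.9 77.5]
rz 0.006 deg 0.2
```

View pics/s11.png

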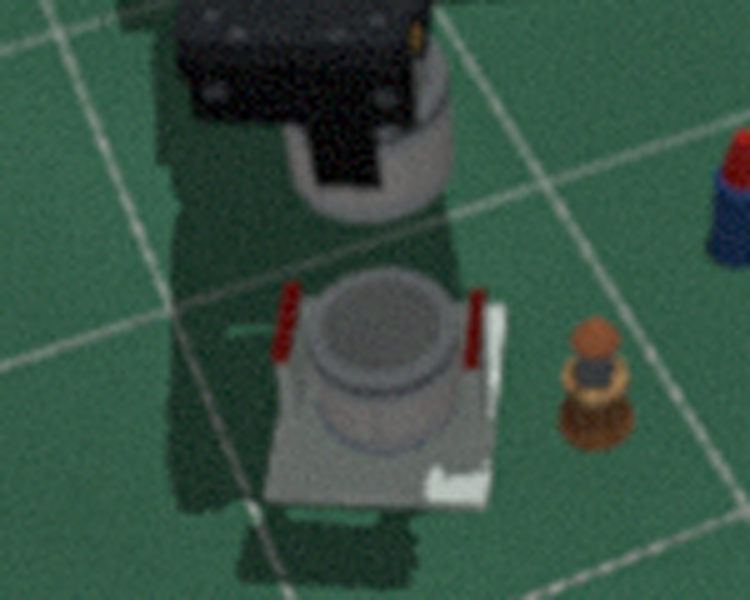

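The scene view shows the bottom tin centred at (385,345 in the zoom) between its cheeks, the held tin above it and the model undisturbed. Lowering.

```bash
python3 -m crank '[{"rx":0,"ry":0,"rz":0,"dx":0,"dy":0.001,"dz":0.04,"gripper":0},{"rx":0,"ry":0,"rz":0,"dx":0,"dy":0.001,"dz":0.09,"gripper":0},{"rx":0,"ry":0,"rz":0,"dx":0,"dy":0.001,"dz":0.13,"gripper":0},{"rx":0,"ry":0,"rz":0,"dx":0,"dy":0.001,"dz":0.16,"gripper":0},{"rx":0,"ry":0,"rz":0,"dx":0,"dy":0.001,"dz":0.16,"gripper":0}]' 30
python3 -m crank '[{"rx":0,"ry":0,"rz":0,"dx":0,"dy":0,"dz":0,"gripper":0},{"rx":0,"ry":0,"rz":0,"dx":0,"dy":0,"dz":0,"gripper":0}]' 30
```

```text
time_s: 19.35
ee_pos: [0.5771, -0.1072, 0.0461]
tcp_rot: [0.856, 0.516, -0.002, -0.002]
wrist_force: [-1.0, 0.4, -2.6]
opening: 0.0605
time_s: 19.52
ee_pos: [0.5794, -0.1083, 0.0499]
tcp_rot: [0.857, 0.516, 0.0, 0.0]
wrist_force: [-0.3, 0.8, -2.7]
opening: 0.0603
```

```bash
python3 -c "
from h import *
plan(.5785,-.1103,.038,-28.2)"
python3 -m crank '[{"rx":0,"ry":0,"rz":0,"dx":0.004,"dy":0,"dz":0.01,"gripper":0},{"rx":0,"ry":0,"rz":0,"dx":0.004,"dy":0,"dz":0.02,"gripper":0},{"rx":0,"ry":0,"rz":0,"dx":0.004,"dy":0,"dz":0.022,"gripper":0},{"rx":0,"ry":0,"rz":0,"dx":0.004,"dy":0,"dz":0.022,"gripper":0},{"rx":0,"ry":0,"rz":0,"dx":0.004,"dy":0,"dz":0.022,"gripper":0}]' 30
python3 -c "
from h import *
plan(.5785,-.1103,.036,-28.2)"
```

```text
t 19.52 pos [ 0.5794 -0.1083  0.0499] jaw -27.9 open 0.0603 F [-0.33  0.83 -2.68] tilt [ 0.001  -0.0004] q6 0.19
d units (dx,dy,dz) [-0.0043  0.0003  0.0237] mm [-2.1  0.1 11.9]
rz 0.011 deg 0.3
time_s: 19.93
ee_pos: [0.5802, -0.1071, 0.0384]
tcp_rot: [0.857, 0.516, 0.0, 0.0]
wrist_force: [0.3, -0.3, 2.3]
opening: 0.0599
t 19.93 pos [ 0.5802 -0.1071  0.0384] jaw -27.9 open 0.0599 F [ 0.29 -0.3   2.33] tilt [ 0.0009 -0.0003] q6 0.19
d units (dx,dy,dz) [-0.0073 -0.0001  0.0048] mm [-3.6 -0.1  2.4]
rz 0.009 deg 0.3
```

I typed the dx correction with the wrong sign, so the tin is 3.6 mm off and just touching. I'll lift 4 mm, correct, and lower again.

```bash
python3 -m crank '[{"rx":0,"ry":0,"rz":0,"dx":0,"dy":0,"dz":-0.01,"gripper":0},{"rx":0,"ry":0,"rz":0,"dx":-0.007,"dy":0,"dz":-0.01,"gripper":0},{"rx":0,"ry":0,"rz":0,"dx":-0.007,"dy":0,"dz":-0.01,"gripper":0},{"rx":0,"ry":0,"rz":0,"dx":-0.007,"dy":0,"dz":-0.004,"gripper":0},{"rx":0,"ry":0,"rz":0,"dx":-0.007,"dy":0,"dz":-0.004,"gripper":0}]' 30
python3 -c "
from h import *
plan(.5785,-.1103,.038,-28.2)"
```

```text
time_s: 20.35
ee_pos: [0.5779, -0.1101, 0.0393]
tcp_rot: [0.857, 0.516, -0.0, -0.0]
wrist_force: [0.3, 0.6, -2.5]
opening: 0.0603
t 20.35 pos [ 0.5779 -0.1101  0.0393] jaw -27.9 open 0.0603 F [ 0.3   0.55 -2.47] tilt [-0.0008  0.0002] q6 0.19
d units (dx,dy,dz) [0.0002 0.0013 0.0026] mm [0.1 0.6 1.3]
rz 0.009 deg 0.3
```

```bash
python3 -m crank '[{"rx":0,"ry":0,"rz":0,"dx":0,"dy":0.001,"dz":0.002,"gripper":0},{"rx":0,"ry":0,"rz":0,"dx":0,"dy":0.001,"dz":0.003,"gripper":0},{"rx":0,"ry":0,"rz":0,"dx":0,"dy":0.001,"dz":0.003,"gripper":0}]' 30
```

```text
time_s: 20.6
ee_pos: [0.5786, -0.1103, 0.0382]
tcp_rot: [0.857, 0.516, -0.0, -0.0]
wrist_force: [0.2, -0.1, -3.9]
opening: 0.0601
```

```bash
python3 -m crank '[{"rx":0,"ry":0,"rz":0,"dx":0,"dy":0,"dz":0.002,"gripper":0},{"rx":0,"ry":0,"rz":0,"dx":0,"dy":0,"dz":0.003,"gripper":0},{"rx":0,"ry":0,"rz":0,"dx":0,"dy":0,"dz":0.003,"gripper":0}]' 30
```

```text
time_s: 20.85
ee_pos: [0.5787, -0.1103, 0.0368]
tcp_rot: [0.857, 0.516, -0.0, -0.0]
wrist_force: [-0.1, -0.2, -2.4]
opening: 0.0602
```

```bash
python3 -m crank '[{"rx":0,"ry":0,"rz":0,"dx":0,"dy":0,"dz":0.0015,"gripper":0},{"rx":0,"ry":0,"rz":0,"dx":0,"dy":0,"dz":0.002,"gripper":0},{"rx":0,"ry":0,"rz":0,"dx":0,"dy":0,"dz":0.002,"gripper":0}]' 30
```

```text
time_s: 21.1
ee_pos: [0.5787, -0.1103, 0.0359]
tcp_rot: [0.857, 0.516, 0.0, 0.0]
wrist_force: [0.2, 0.9, -3.4]
opening: 0.0603
```

```bash
python3 -m crank '[{"rx":0,"ry":0,"rz":0,"dx":0,"dy":0,"dz":0.0015,"gripper":0},{"rx":0,"ry":0,"rz":0,"dx":0,"dy":0,"dz":0.002,"gripper":0},{"rx":0,"ry":0,"rz":0,"dx":0,"dy":0,"dz":0.002,"gripper":0}]' 30
```

```text
time_s: 21.35
ee_pos: [0.5788, -0.1104, 0.0358]
tcp_rot: [0.857, 0.516, 0.0, 0.0]
wrist_force: [-3.3, -0.0, 8.0]
opening: 0.0601
```

Contact is firm (z reads 0.0358). Releasing and rising.

```bash
python3 -m crank '[{"rx":0,"ry":0,"rz":0,"dx":0,"dy":0,"dz":-0.001,"gripper":1},{"rx":0,"ry":0,"rz":0,"dx":0,"dy":0,"dz":-0.001,"gripper":1},{"rx":0,"ry":0,"rz":0,"dx":0,"dy":0,"dz":-0.001,"gripper":1},{"rx":0,"ry":0,"rz":0,"dx":0,"dy":0,"dz":-0.001,"gripper":1},{"rx":0,"ry":0,"rz":0,"dx":0,"dy":0,"dz":-0.001,"gripper":1}]' 30
python3 -m crank '[{"rx":0,"ry":0,"rz":0,"dx":0,"dy":0,"dz":-0.04,"gripper":1},{"rx":0,"ry":0,"rz":0,"dx":0,"dy":0,"dz":-0.1,"gripper":1},{"rx":0,"ry":0,"rz":0,"dx":0,"dy":0,"dz":-0.16,"gripper":1},{"rx":0,"ry":0,"rz":0,"dx":0,"dy":0,"dz":-0.2,"gripper":1},{"rx":0,"ry":0,"rz":0,"dx":0,"dy":0,"dz":-0.2,"gripper":1}]' 30
python3 - <<'E'
from h import *
plan(.5943,.1183,.1,9)
im=eyes.grab_frame("wrist"); cv2.imwrite("pics/w12.png",im[:,:,::-1])
C=cal("wrist");print(proj(C,[.5785,-.1103,.098]))
im=eyes.grab_frame("scene"); cv2.imwrite("pics/s12.png",im[:,:,::-1])
E
```

```text
time_s: 21.77
ee_pos: [0.5787, -0.1103, 0.0353]
tcp_rot: [0.857, 0.516, -0.0, 0.0]
wrist_force: [0.7, -0.2, -0.1]
opening: 0.088
time_s: 22.18
ee_pos: [0.5805, -0.1108, 0.1396]
tcp_rot: [0.857, 0.516, 0.002, 0.002]
wrist_force: [1.1, -0.0, 0.6]
opening: 0.0949
t 22.18 pos [ 0.5805 -0.1108  0.1396] jaw -27.9 open 0.0949 F [ 1.12 -0.02  0.59] tilt [ 0.0062 -0.002 ] q6 0.19
d units (dx,dy,dz) [ 0.4178 -0.1906  0.0785] mm [208.9 -95.3  39.2]
rz -1.23 deg -36.9
[315.92232691 203.97249609]
```

View pics/w12.png

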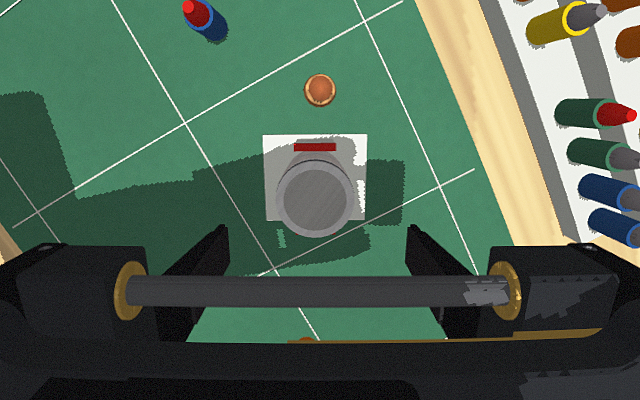

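View pics/s12.png

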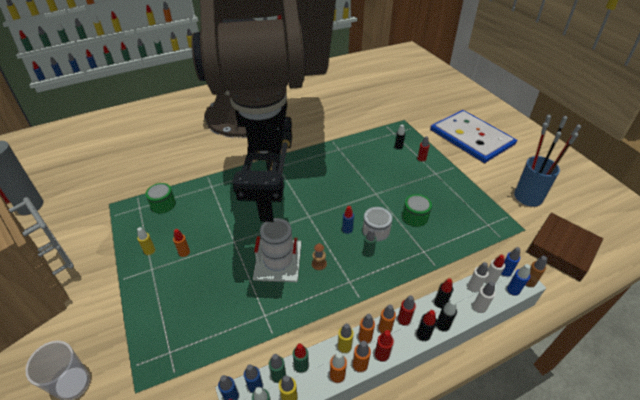

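Two tins are stacked and aligned, with the top at (315,202) against a predicted (316,204), and all bystanders are upright. Going for the light tin.

```bash
python3 -m crank '[{"rx":0,"ry":0,"rz":-0.2,"dx":0.06,"dy":-0.028,"dz":0,"gripper":1},{"rx":0,"ry":0,"rz":-0.4,"dx":0.13,"dy":-0.06,"dz":0,"gripper":1},{"rx":0,"ry":0,"rz":-0.6,"dx":0.2,"dy":-0.092,"dz":0,"gripper":1},{"rx":0,"ry":0,"rz":-0.8,"dx":0.27,"dy":-0.125,"dz":0,"gripper":1},{"rx":0,"ry":0,"rz":-1,"dx":0.34,"dy":-0.157,"dz":0,"gripper":1}]' 30
python3 -c "
from h import *
plan(.5943,.1183,.1,9)"
```

```text
time_s: 22.7
ee_pos: [0.5881, 0.0783, 0.1338]
tcp_rot: [0.692, 0.722, -0.001, -0.001]
wrist_force: [0.3, -0.0, -1.0]
opening: 0.0947
t 22.7 pos [0.5881 0.0783 0.1338] jaw 2.4 open 0.0947 F [ 0.33 -0.02 -1.  ] tilt [-0.0024 -0.0001] q6 -0.02
d units (dx,dy,dz) [0.0794 0.0159 0.0676] mm [39.7  7.9 33.8]
rz -0.221 deg -6.6
```

```bash
python3 -m crank '[{"rx":0,"ry":0,"rz":-0.11,"dx":0.04,"dy":0.008,"dz":0,"gripper":1},{"rx":0,"ry":0,"rz":-0.22,"dx":0.079,"dy":0.016,"dz":0,"gripper":1},{"rx":0,"ry":0,"rz":-0.22,"dx":0.079,"dy":0.016,"dz":0.03,"gripper":1},{"rx":0,"ry":0,"rz":-0.22,"dx":0.079,"dy":0.016,"dz":0.06,"gripper":1},{"rx":0,"ry":0,"rz":-0.22,"dx":0.079,"dy":0.016,"dz":0.06,"gripper":1}]' 30
python3 - <<'E'
from h import *
plan(.5943,.1183,-.018,9)
im=eyes.grab_frame("wrist"); cv2.imwrite("pics/w13.png",im[:,:,::-1])
C=cal("wrist");print(proj(C,[.5943,.1183,.046]))
E
```

```text
time_s: 23.12
ee_pos: [0.5934, 0.1167, 0.1014]
tcp_rot: [0.651, 0.759, -0.002, -0.002]
wrist_force: [-0.5, 0.0, -0.5]
opening: 0.0951
t 23.12 pos [0.5934 0.1167 0.1014] jaw 8.7 open 0.0951 F [-0.5   0.04 -0.46] tilt [-0.0062 -0.0007] q6 -0.07
d units (dx,dy,dz) [0.0028 0.0037 0.2389] mm [  1.4   1.8 119.4]
rz -0.009 deg -0.3
[318.3187712  195.37534755]
```

View pics/w13.png

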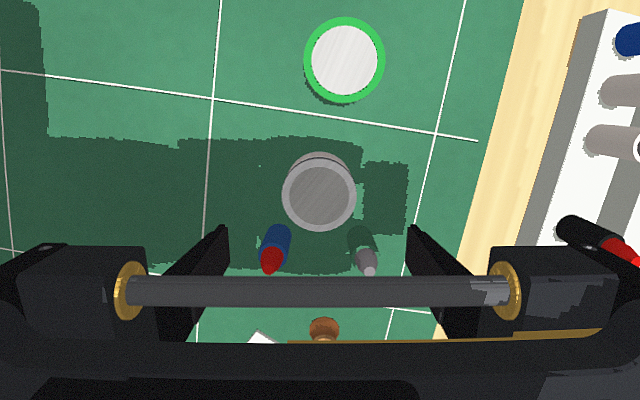

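The tin is at (319,195) as predicted. Descending.

```bash
python3 -m crank '[{"rx":0,"ry":0,"rz":0,"dx":0.001,"dy":0.002,"dz":0.05,"gripper":1},{"rx":0,"ry":0,"rz":0,"dx":0.001,"dy":0.002,"dz":0.11,"gripper":1},{"rx":0,"ry":0,"rz":0,"dx":0.001,"dy":0.002,"dz":0.17,"gripper":1},{"rx":0,"ry":0,"rz":0,"dx":0.001,"dy":0.002,"dz":0.2,"gripper":1},{"rx":0,"ry":0,"rz":0,"dx":0.001,"dy":0.002,"dz":0.2,"gripper":1}]' 30
python3 -m crank '[{"rx":0,"ry":0,"rz":0,"dx":0,"dy":0,"dz":0,"gripper":1}]' 30
python3 -c "
from h import *
plan(.5943,.1183,-.017,9)"
```

```text
time_s: 23.58
ee_pos: [0.5947, 0.1165, 0.0024]
tcp_rot: [0.652, 0.758, -0.002, -0.002]
wrist_force: [0.5, 0.8, -0.4]
opening: 0.0948
time_s: 23.67
ee_pos: [0.5964, 0.1168, 0.0054]
tcp_rot: [0.652, 0.758, -0.0, -0.0]
wrist_force: [0.2, -0.4, 0.5]
opening: 0.0949
t 23.67 pos [0.5964 0.1168 0.0054] jaw 8.7 open 0.0949 F [ 0.21 -0.4   0.54] tilt [-0.0011 -0.0002] q6 -0.07
d units (dx,dy,dz) [ 0.0037 -0.0036  0.0447] mm [ 1.8 -1.8 22.4]
rz -0.011 deg -0.3
```

```bash
python3 -m crank '[{"rx":0,"ry":0,"rz":0,"dx":0.003,"dy":-0.003,"dz":0.02,"gripper":1},{"rx":0,"ry":0,"rz":0,"dx":0.003,"dy":-0.003,"dz":0.044,"gripper":1},{"rx":0,"ry":0,"rz":0,"dx":0.003,"dy":-0.003,"dz":0.044,"gripper":1}]' 30
python3 -m crank '[{"rx":0,"ry":0,"rz":0,"dx":0,"dy":0,"dz":0,"gripper":0},{"rx":0,"ry":0,"rz":0,"dx":0,"dy":0,"dz":0,"gripper":0},{"rx":0,"ry":0,"rz":0,"dx":0,"dy":0,"dz":0,"gripper":0},{"rx":0,"ry":0,"rz":0,"dx":0,"dy":0,"dz":0,"gripper":0},{"rx":0,"ry":0,"rz":0,"dx":0,"dy":0,"dz":0,"gripper":0}]' 30
python3 -m crank '[{"rx":0,"ry":0,"rz":0,"dx":0,"dy":0,"dz":0,"gripper":0},{"rx":0,"ry":0,"rz":0,"dx":0,"dy":0,"dz":0,"gripper":0}]' 30
python3 -m crank '[{"rx":0,"ry":0,"rz":0,"dx":0,"dy":0,"dz":-0.04,"gripper":0},{"rx":0,"ry":0,"rz":0,"dx":0,"dy":0,"dz":-0.1,"gripper":0},{"rx":0,"ry":0,"rz":0,"dx":0,"dy":0,"dz":-0.18,"gripper":0},{"rx":0,"ry":0,"rz":0,"dx":0,"dy":0,"dz":-0.26,"gripper":0},{"rx":0,"ry":0,"rz":0,"dx":0,"dy":0,"dz":-0.33,"gripper":0}]' 30
python3 -c "
from h import *
plan(.5785,-.1103,.16,-28.2)"
```

```text
time_s: 23.92
ee_pos: [0.594, 0.1183, -0.0179]
tcp_rot: [0.652, 0.759, -0.001, -0.0]
wrist_force: [0.2, 1.0, -0.8]
opening: 0.0951
time_s: 24.33
ee_pos: [0.5949, 0.1183, -0.0163]
tcp_rot: [0.652, 0.759, 0.0, 0.0]
wrist_force: [0.1, -0.1, 0.4]
opening: 0.0671
time_s: 24.5
ee_pos: [0.5948, 0.1183, -0.0164]
tcp_rot: [0.651, 0.759, 0.0, 0.0]
wrist_force: [0.1, -0.8, 2.1]
opening: 0.06
time_s: 24.92
ee_pos: [0.5946, 0.1183, 0.1508]
tcp_rot: [0.652, 0.759, 0.0, 0.0]
wrist_force: [1.0, -0.4, -0.6]
opening: 0.0602
t 24.92 pos [0.5946 0.1183 0.1508] jaw 8.7 open 0.0602 F [ 0.98 -0.44 -0.58] tilt [ 0.0006 -0.    ] q6 -0.06
d units (dx,dy,dz) [-0.4471 -0.1009 -0.0184] mm [-223.5  -50.4   -9.2]
rz 1.23 deg 36.9
```

```bash
python3 -m crank '[{"rx":0,"ry":0,"rz":0.2,"dx":-0.065,"dy":-0.015,"dz":0,"gripper":0},{"rx":0,"ry":0,"rz":0.4,"dx":-0.135,"dy":-0.03,"dz":0,"gripper":0},{"rx":0,"ry":0,"rz":0.6,"dx":-0.205,"dy":-0.046,"dz":0,"gripper":0},{"rx":0,"ry":0,"rz":0.8,"dx":-0.275,"dy":-0.062,"dz":0,"gripper":0},{"rx":0,"ry":0,"rz":1,"dx":-0.34,"dy":-0.077,"dz":0,"gripper":0}]' 30
python3 -c "
from h import *
plan(.5785,-.1103,.15,-28.2)"
```

```text
time_s: 25.33
ee_pos: [0.5818, -0.0573, 0.1485]
tcp_rot: [0.827, 0.562, -0.0, 0.0]
wrist_force: [0.6, 0.0, -1.2]
opening: 0.0603
t 25.33 pos [ 0.5818 -0.0573  0.1485] jaw -21.6 open 0.0603 F [ 0.6   0.03 -1.21] tilt [ 0.0001 -0.0002] q6 0.17
d units (dx,dy,dz) [-0.1011  0.0329 -0.0029] mm [-50.5  16.4  -1.5]
rz 0.22 deg 6.6
```

```bash
python3 -m crank '[{"rx":0,"ry":0,"rz":0.1,"dx":-0.035,"dy":0.011,"dz":0,"gripper":0},{"rx":0,"ry":0,"rz":0.2,"dx":-0.07,"dy":0.022,"dz":0,"gripper":0},{"rx":0,"ry":0,"rz":0.21,"dx":-0.1,"dy":0.033,"dz":0,"gripper":0},{"rx":0,"ry":0,"rz":0.21,"dx":-0.1,"dy":0.033,"dz":0,"gripper":0},{"rx":0,"ry":0,"rz":0.21,"dx":-0.1,"dy":0.033,"dz":0,"gripper":0}]' 30
python3 -c "
from h import *
plan(.5785,-.1103,.1,-28.2)"
```

```text
time_s: 25.75
ee_pos: [0.5793, -0.1085, 0.1483]
tcp_rot: [0.856, 0.517, -0.0, -0.0]
wrist_force: [0.1, 0.1, -0.8]
opening: 0.0603
t 25.75 pos [ 0.5793 -0.1085  0.1483] jaw -27.7 open 0.0603 F [ 0.12  0.08 -0.84] tilt [-0.0003  0.0001] q6 0.19
d units (dx,dy,dz) [-0.0039  0.0003  0.0966] mm [-1.9  0.1 48.3]
rz 0.017 deg 0.5
```

```bash
python3 -m crank '[{"rx":0,"ry":0,"rz":0.01,"dx":-0.003,"dy":0,"dz":0.03,"gripper":0},{"rx":0,"ry":0,"rz":0.01,"dx":-0.003,"dy":0,"dz":0.06,"gripper":0},{"rx":0,"ry":0,"rz":0.01,"dx":-0.003,"dy":0,"dz":0.09,"gripper":0},{"rx":0,"ry":0,"rz":0.01,"dx":-0.003,"dy":0,"dz":0.108,"gripper":0},{"rx":0,"ry":0,"rz":0.01,"dx":-0.003,"dy":0,"dz":0.108,"gripper":0}]' 30
python3 -m crank '[{"rx":0,"ry":0,"rz":0,"dx":0,"dy":0,"dz":0,"gripper":0},{"rx":0,"ry":0,"rz":0,"dx":0,"dy":0,"dz":0,"gripper":0}]' 30
python3 -c "
from h import *
plan(.5785,-.1103,.0816,-28.2)"
```

```text
time_s: 26.17
ee_pos: [0.578, -0.1083, 0.0927]
tcp_rot: [0.856, 0.516, -0.001, -0.001]
wrist_force: [0.1, -0.4, -1.9]
opening: 0.0598
time_s: 26.33
ee_pos: [0.5793, -0.1092, 0.0952]
tcp_rot: [0.857, 0.516, 0.0, 0.0]
wrist_force: [-0.3, 0.8, -0.5]
opening: 0.0603
t 26.33 pos [ 0.5793 -0.1092  0.0952] jaw -27.9 open 0.0603 F [-0.25  0.85 -0.55] tilt [ 0.0009 -0.0003] q6 0.19
d units (dx,dy,dz) [-0.0027 -0.0003  0.0271] mm [-1.4 -0.2 13.6]
rz 0.011 deg 0.3
```

```bash
python3 -m crank '[{"rx":0,"ry":0,"rz":0,"dx":-0.002,"dy":0,"dz":0.01,"gripper":0},{"rx":0,"ry":0,"rz":0,"dx":-0.002,"dy":0,"dz":0.018,"gripper":0},{"rx":0,"ry":0,"rz":0,"dx":-0.002,"dy":0,"dz":0.022,"gripper":0},{"rx":0,"ry":0,"rz":0,"dx":-0.002,"dy":0,"dz":0.022,"gripper":0},{"rx":0,"ry":0,"rz":0,"dx":-0.002,"dy":0,"dz":0.022,"gripper":0}]' 30
python3 -c "
from h import *
plan(.5785,-.1103,.0816,-28.2)"
```

```text
time_s: 26.75
ee_pos: [0.5783, -0.1104, 0.0834]
tcp_rot: [0.857, 0.516, -0.0, -0.0]
wrist_force: [0.2, 0.8, -0.4]
opening: 0.06
t 26.75 pos [ 0.5783 -0.1104  0.0834] jaw -27.9 open 0.06 F [ 0.25  0.8  -0.43] tilt [-0.0001 -0.    ] q6 0.19
d units (dx,dy,dz) [0.0004 0.0002 0.0035] mm [0.2 0.1 1.8]
rz 0.009 deg 0.3
```

```bash
python3 -m crank '[{"rx":0,"ry":0,"rz":0,"dx":0,"dy":0,"dz":0.001,"gripper":0},{"rx":0,"ry":0,"rz":0,"dx":0,"dy":0,"dz":0.0025,"gripper":0},{"rx":0,"ry":0,"rz":0,"dx":0,"dy":0,"dz":0.0025,"gripper":0}]' 30
python3 -m crank '[{"rx":0,"ry":0,"rz":0,"dx":0,"dy":0,"dz":0.001,"gripper":0},{"rx":0,"ry":0,"rz":0,"dx":0,"dy":0,"dz":0.001,"gripper":0},{"rx":0,"ry":0,"rz":0,"dx":0,"dy":0,"dz":0.001,"gripper":0}]' 30
```

```text
time_s: 27.0
ee_pos: [0.5783, -0.1104, 0.0822]
tcp_rot: [0.857, 0.516, -0.0, 0.0]
wrist_force: [0.6, 0.3, -1.4]
opening: 0.0599
time_s: 27.25
ee_pos: [0.5783, -0.1104, 0.0817]
tcp_rot: [0.857, 0.516, -0.0, 0.0]
wrist_force: [0.2, -0.1, -0.2]
opening: 0.0604
```

```bash
python3 -m crank '[{"rx":0,"ry":0,"rz":0,"dx":0,"dy":0,"dz":0.001,"gripper":0},{"rx":0,"ry":0,"rz":0,"dx":0,"dy":0,"dz":0.0015,"gripper":0},{"rx":0,"ry":0,"rz":0,"dx":0,"dy":0,"dz":0.0015,"gripper":0}]' 30
```

```text
time_s: 27.5
ee_pos: [0.5784, -0.1103, 0.0816]
tcp_rot: [0.857, 0.516, 0.0, 0.0]
wrist_force: [-1.8, 0.6, 6.1]
opening: 0.0599
```

In contact. Releasing, rising clear and backing away.

```bash
python3 -m crank '[{"rx":0,"ry":0,"rz":0,"dx":0,"dy":0,"dz":-0.001,"gripper":1},{"rx":0,"ry":0,"rz":0,"dx":0,"dy":0,"dz":-0.001,"gripper":1},{"rx":0,"ry":0,"rz":0,"dx":0,"dy":0,"dz":-0.001,"gripper":1},{"rx":0,"ry":0,"rz":0,"dx":0,"dy":0,"dz":-0.001,"gripper":1},{"rx":0,"ry":0,"rz":0,"dx":0,"dy":0,"dz":-0.001,"gripper":1}]' 30
python3 -m crank '[{"rx":0,"ry":0,"rz":0,"dx":0,"dy":0,"dz":-0.03,"gripper":1},{"rx":0,"ry":0,"rz":0,"dx":0,"dy":0,"dz":-0.08,"gripper":1},{"rx":0,"ry":0,"rz":0,"dx":0,"dy":0,"dz":-0.14,"gripper":1},{"rx":0,"ry":0,"rz":0,"dx":0,"dy":0,"dz":-0.18,"gripper":1},{"rx":0,"ry":0,"rz":0,"dx":0,"dy":0,"dz":-0.18,"gripper":1}]' 30
python3 -m crank '[{"rx":0,"ry":0,"rz":0,"dx":0,"dy":0,"dz":0,"gripper":1},{"rx":0,"ry":0,"rz":0,"dx":0,"dy":0,"dz":0,"gripper":1},{"rx":0,"ry":0,"rz":0,"dx":0,"dy":0,"dz":0,"gripper":1}]' 30
python3 - <<'E'
from h import *
plan(.5785,-.1103,.2,-28.2)
im=eyes.grab_frame("wrist"); cv2.imwrite("pics/w14.png",im[:,:,::-1])
C=cal("wrist");print(proj(C,[.5785,-.1103,.144]))
im=eyes.grab_frame("scene"); cv2.imwrite("pics/s14.png",im[:,:,::-1])
cv2.imwrite("pics/s14z.png",cv2.resize(im[180:300,200:350,::-1],None,fx=5,fy=5,interpolation=2))
E
```

```text
time_s: 27.92
ee_pos: [0.5783, -0.1103, 0.0813]
tcp_rot: [0.857, 0.516, -0.0, -0.0]
wrist_force: [-0.8, 0.2, -0.4]
opening: 0.0881
time_s: 28.33
ee_pos: [0.58, -0.1108, 0.1755]
tcp_rot: [0.857, 0.516, 0.002, 0.002]
wrist_force: [0.6, -0.6, 0.4]
opening: 0.0952
time_s: 28.58
ee_pos: [0.5778, -0.1102, 0.1702]
tcp_rot: [0.857, 0.516, -0.001, -0.001]
wrist_force: [0.3, 0.0, 0.7]
opening: 0.0953
t 28.58 pos [ 0.5778 -0.1102  0.1702] jaw -27.9 open 0.0953 F [0.25 0.02 0.69] tilt [-0.0019  0.0006] q6 0.19
d units (dx,dy,dz) [ 0.0004  0.0012 -0.0596] mm [  0.2   0.6 -29.8]
rz 0.01 deg 0.3
[318.51099052 208.41349069]
```

View pics/w14.png

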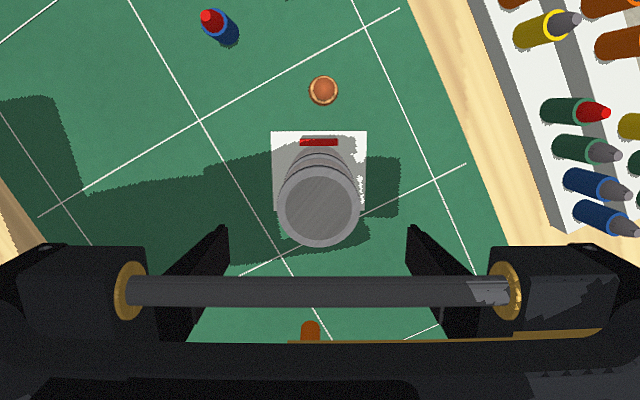

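View pics/s14z.png

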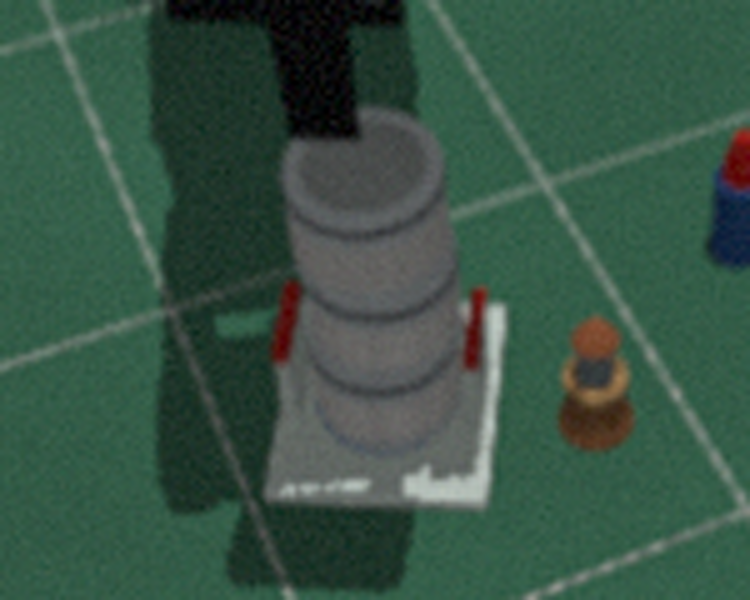

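View pics/s14.png

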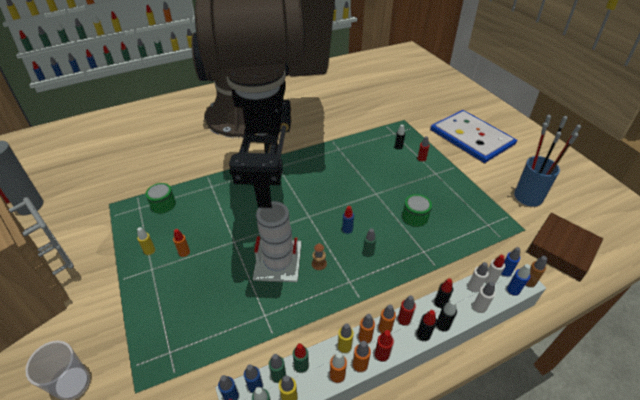

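The three tins stand in a straight stack, with the top at (318,207) against a predicted (318.5,208). All the bystanders are upright and the fingers are about 60 mm above the stack, so I'm handing in.

```bash
python3 -c "
from station import order
print(order.sign_off())"
```

```text
the job is handed in; nothing more can be done
None
```

The three tins are stacked upright in the caddy, heaviest at the bottom and lightest on top. I handed the job in about 29 s into the 72 s allowed; no verdict comes back.

- **Weights:** the wrist read about 5 N, 3 N and 1.2 N when I lifted each tin. The heaviest came from beside the orange and yellow bottles. The middle one came from beside the black and red bottles, and the lightest from beside the blue and green bottles.
- **Last checks:**
  - Each tin was let go within about 1 mm of my seat estimate. That estimate rests on the camera calibration, which is good to about 2 mm.
  - The last wrist picture shows the top tin within 2 px of where I predicted it.
  - In the scene picture the stack is straight, and every bottle and the model look upright and undisturbed.
  - The open fingers are about 60 mm above the stack, and the wrist force is near zero.
- **Disagreement with the description:** the real fingertips end about 34 mm short of the stated TCP. My first grasp therefore closed just above the first tin's lid, without disturbing it. I saw this in the pictures and allowed for it from then on.
- **Mistake:** while lowering the middle tin I typed one sideways correction with the wrong sign. It touched 3.6 mm off centre, so I lifted it, corrected the position and set it down again before letting go.

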